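Fill the leaning gel-casting box flush

ROBOT

A 6-joint arm with a two-finger parallel gripper is mounted at the origin on the work surface. World frame = base frame: x ahead of the robot, y to its left, z up, the work surface at z = 0. Lengths are in m, angles in rad, forces in N, time in s.
With the tool pointing down it reaches from about 0.35 to 0.775 m from the base axis. Payload 5.5 kg.
Tool frame: the origin (TCP) lies at the very end of the fingers, on their centre line; the grasp point (between the pads) lies hold_point_z behind it (hold_point_z is the distance from the TCP to the grasp point, in m); x points along the fingers, y is the direction in which the jaws open and shut, and the axes are right-handed (so a half turn about x gives the same grasp; the last joint's range is limited). The gripper opens to 85 mm and grips with 20 to 120 N. Pads are 22 mm wide; open, the fingers measure 114 mm over their backs; the gripper's body (76 mm by 85 mm) begins 54 mm behind the grasp point. The pads swing forward as they close: fully open they stand 13 mm farther back than shut.
Start: joints at [1.077, 0.313, 0.046, 1.304, 0, 1.431], TCP at [0.199, 0.539, 0.231] pointing down, gripper open.
Joint ranges: [-2.76, 2.76], [-0.86, 1.69], [-1.03, 1.26], [-2.2, 2.34], [-1.47, 1.5], [-3.14, 3.14]. Speed limits (rad/s): [2.57, 2.57, 3.14, 3.14, 3.14, 3.14].

INTERFACE

Orientations are given as a unit quaternion [w, x, y, z].
In Python, from workcell import * gives the robot as it stands. The module is installed in compiled form; this text tells all that it offers.
- The arm moves only by the tool step_arm, never from a script. Its argument "targets" is a list of rows, each a list of 3 entries, a list of its own where there are three numbers: the turn, a rotation vector about the tool's x, y, z in degrees, then the shift along the tool's x, y, z in cm, then the finger opening in cm, from 0 to 8.54. A call has exactly 10 rows; each row shifts and turns the commanded pose from where the row before left it, along the tool's axes as they then stand; what a row does not reach is not made up. A row lasts 1/10 s, in which the tool goes at most 50 mm and 8.59 degrees, less where a joint would pass 70% of its speed; a pose out of reach is approached as far as the arm can. A call with a gripper value outside its range is refused whole. The fingers move at their own pace and stop on an object; "force" is the grip in N (left out, the last holds). Time passes only in rows, so rows that do not move let the fingers close, or fill a call up. It gives the time, the measured TCP pose, the force and the opening at its end, in the units of the state.
- get_state(): the state, without advancing time (a new reading comes with each control period).
- read_camera(name): name is "scene" or "top"; returns the picture (400x640x3 uint8, red, green, blue); there is no depth.
- camera_model(name): a dict with "fx", "fy", "cx", "cy" (pixels), "xyz" and "rotation" of the camera in the world. Camera axes: x right, y down, z forward; pixel columns grow to the right and rows downward; lengths in m; the calibration is good to about 2 mm. A picture is of the moment at which its call begins. camera_model takes no time and is no camera call.
- hand_in(): hands the job in, once; it reports no verdict.
Trained networks look in the newest picture that a camera, given by its name, has taken for a name from the list of things; names that differ only in an ending like _2 or _b are one class to them, and where a whole thing is asked for, a point or a joint stands for the part that bears it (a point fixed in the world has none). Each returns a list of dicts, best first, with "p" (0 to 1); they miss things now and then, are a little off and sometimes report something else, mostly with a low value. They report only what shows in the picture. A call takes as long as a camera call. They do not tell look-alikes from the thing itself.
- find_in(camera, label): "extent" ([left, top, width, height] in pixels, round what is visible of it).
- silhouettes(camera, label): "mask" (400x640 bool, what is visible of it) and "extent" ([left, top, width, height] in pixels, round what is visible of it).
The state is a dict: "clock": time; "joint_pos": joint angles; "qvel": joint speeds; "tau": joint torques, N m; "tcp_pos": TCP position; "orientation": TCP orientation; "wrist_force": force on the tool from outside, world axes, zero at the start; "ft_torque": the same for the moment, N m; "finger_gap": finger opening in m.
Only numpy, scipy, OpenCV 4.12 (cv2) and the standard library are available. Lean on these libraries where they do the work, as an engineer would, in place of code of your own. Each camera call takes 0.05 s, during which the arm holds its last target.

TASK

Load the leaning casting box: lay the cassette from the orange mat gently on its floor, without dropping it, then lay on top of it the filler blocks that together bring the stack flush with the box's rim, everything lying flat and square in the box. Pick the right fillers by their thickness; fillers not needed stay out of the box, on the bench. Leave the cassette on the grey mat and the bottle, tub and tube rack where they are.

Things in the scene. Friction and masses are not known exactly. Their poses are not given: they have to be found in the camera images.
- caster: Casting box, grey walls, fixed, leaning 30 deg so that its mouth faces up and toward the robot. Cavity 94 (x) x 62 (y) x 48 mm deep, floor to rim. Origin: centre of the cavity's white floor, 55 mm above the bench. z: square out of the floor through the mouth, 30 deg from vertical; x: along the cavity, up the slope, away from the robot; y: level, across. Its position and heading vary.
- caster_rim (a point): Centre of the box's mouth, in the rim plane, 48 mm along the box's z from its floor. The two end walls (+x, -x) are full, 6 mm thick. The long sides (+y, -y) have a 6 mm wall only for 14 mm next to each end; the middle 66 mm is open from the rim down past the floor, so that fingers can straddle a piece; there the floor is a strip only 40 mm wide.
- stand: White stand under the box, fixed to the bench: base plate 100 x 100 x 8 mm with two posts under the box. Origin: centre of its underside; x is the box's heading.
- mat_orange: Orange round mat, 116 mm across, 2 mm thick, fixed. Origin: centre of its underside, on the bench. The cassette lying on it is the one to be cast.
- mat_grey: Grey round mat, same size and origin, fixed. The cassette lying on it is to be left alone.
- cassette_thin: The thin glass cassette: pale green-white rigid slab with black edge strips, 86 x 54 mm, 12 mm thick, 90 to 156 g, lying flat on one of the two mats (which one varies). Origin: centre of the slab. x: along the 86 mm, y: along the 54 mm, z: through the thickness. Either way round fits the box. Its 54 mm width can be gripped across.
- cassette_thick: The thick glass cassette: pale green-white rigid slab with purple edge strips, 86 x 54 mm, 20 mm thick, 150 to 260 g, lying flat on one of the two mats (which one varies). Origin: centre of the slab. x: along the 86 mm, y: along the 54 mm, z: through the thickness. Either way round fits the box. Its 54 mm width can be gripped across.
- filler_red: Red solid filler block, 86 x 54 mm, 10 mm thick, 40 to 160 g, lying flat on the bench. Origin: centre of the block. x: along the 86 mm, y: along the 54 mm, z: through the thickness. Either way round fits the box.
- filler_yellow: Yellow solid filler block, 86 x 54 mm, 14 mm thick, 40 to 160 g, lying flat on the bench. Origin: centre of the block. x: along the 86 mm, y: along the 54 mm, z: through the thickness. Either way round fits the box.
- filler_green: Green solid filler block, 86 x 54 mm, 18 mm thick, 40 to 160 g, lying flat on the bench. Origin: centre of the block. x: along the 86 mm, y: along the 54 mm, z: through the thickness. Either way round fits the box.
- filler_blue: Blue solid filler block, 86 x 54 mm, 22 mm thick, 40 to 160 g, lying flat on the bench. Origin: centre of the block. x: along the 86 mm, y: along the 54 mm, z: through the thickness. Either way round fits the box.
- bottle: Bystander: amber bottle, 68 mm across, 190 mm tall, standing loose. Origin: centre of its underside.
- beaker: Bystander: red tub of pipette tips, 90 mm across, 115 mm tall, standing loose. Origin: centre of its underside.
- tube_rack: Bystander: green tube rack 50 x 130 x 52 mm, loose, just behind the box. Origin: centre of its underside.
Not all that is in view belongs to the job. Of the things like the stand, leave any that is turquoise or yellow; of the rest the smaller one is meant.

How it is judged:
On the way, in this order (a step that is already met when the one before it is completed fails the run):
1. a cassette lies flat on the floor of the box (((x of cassette_thin in the frame of caster between -0.0065 and 0.0065 m and y of cassette_thin in the frame of caster between -0.0065 and 0.0065 m and angle between the z axis of cassette_thin and the z axis of caster, either way round below 0.07 rad and angle between the x axis of cassette_thin and the x axis of caster, either way round below 0.15 rad and z of cassette_thin in the frame of caster between 0.0035 and 0.0085 m) or (x of cassette_thick in the frame of caster between -0.0065 and 0.0065 m and y of cassette_thick in the frame of caster between -0.0065 and 0.0065 m and angle between the z axis of cassette_thick and the z axis of caster, either way round below 0.07 rad and angle between the x axis of cassette_thick and the x axis of caster, either way round below 0.15 rad and z of cassette_thick in the frame of caster between 0.0075 and 0.0125 m))), for 0.2 s.
2. a filler block lies flat in the box on top of the cassette (((x of filler_red in the frame of caster between -0.0065 and 0.0065 m and y of filler_red in the frame of caster between -0.0065 and 0.0065 m and angle between the z axis of filler_red and the z axis of caster, either way round below 0.07 rad and angle between the x axis of filler_red and the x axis of caster, either way round below 0.15 rad and z of filler_red in the frame of caster between 0.015 and 0.029 m) or (x of filler_yellow in the frame of caster between -0.0065 and 0.0065 m and y of filler_yellow in the frame of caster between -0.0065 and 0.0065 m and angle between the z axis of filler_yellow and the z axis of caster, either way round below 0.07 rad and angle between the x axis of filler_yellow and the x axis of caster, either way round below 0.15 rad and z of filler_yellow in the frame of caster between 0.017 and 0.031 m) or (x of filler_green in the frame of caster between -0.0065 and 0.0065 m and y of filler_green in the frame of caster between -0.0065 and 0.0065 m and angle between the z axis of filler_green and the z axis of caster, either way round below 0.07 rad and angle between the x axis of filler_green and the x axis of caster, either way round below 0.15 rad and z of filler_green in the frame of caster between 0.019 and 0.033 m) or (x of filler_blue in the frame of caster between -0.0065 and 0.0065 m and y of filler_blue in the frame of caster between -0.0065 and 0.0065 m and angle between the z axis of filler_blue and the z axis of caster, either way round below 0.07 rad and angle between the x axis of filler_blue and the x axis of caster, either way round below 0.15 rad and z of filler_blue in the frame of caster between 0.021 and 0.035 m))), for 0.2 s.
At the end, for the whole second after the job is handed in: Orange-mat cassette at rest on the box floor (2.5 mm); other cassette within 20 mm of its start; uppermost filler top within 2 mm of the rim, none prouder; pieces in the box centred to 6.5 mm, flat to 0.07 rad, square to 0.15 rad; other fillers over 110 mm from its floor centre (horizontal distance between each of cassette_thin, cassette_thick and mat_orange above 0.09 m and ((x of cassette_thin in the frame of caster between -0.0065 and 0.0065 m and y of cassette_thin in the frame of caster between -0.0065 and 0.0065 m and angle between the z axis of cassette_thin and the z axis of caster, either way round below 0.07 rad and angle between the x axis of cassette_thin and the x axis of caster, either way round below 0.15 rad and z of cassette_thin in the frame of caster between 0.0035 and 0.0085 m and linear speed of cassette_thin below 0.02 m/s and distance of cassette_thick from where it was at the start of the episode below 0.02 m) or (x of cassette_thick in the frame of caster between -0.0065 and 0.0065 m and y of cassette_thick in the frame of caster between -0.0065 and 0.0065 m and angle between the z axis of cassette_thick and the z axis of caster, either way round below 0.07 rad and angle between the x axis of cassette_thick and the x axis of caster, either way round below 0.15 rad and z of cassette_thick in the frame of caster between 0.0075 and 0.0125 m and linear speed of cassette_thick below 0.02 m/s and distance of cassette_thin from where it was at the start of the episode below 0.02 m)) and ((x of filler_red in the frame of caster between -0.0065 and 0.0065 m and y of filler_red in the frame of caster between -0.0065 and 0.0065 m and angle between the z axis of filler_red and the z axis of caster, either way round below 0.07 rad and angle between the x axis of filler_red and the x axis of caster, either way round below 0.15 rad and z of filler_red in the frame of caster between 0.041 and 0.045 m and linear speed of filler_red below 0.02 m/s) or (x of filler_yellow in the frame of caster between -0.0065 and 0.0065 m and y of filler_yellow in the frame of caster between -0.0065 and 0.0065 m and angle between the z axis of filler_yellow and the z axis of caster, either way round below 0.07 rad and angle between the x axis of filler_yellow and the x axis of caster, either way round below 0.15 rad and z of filler_yellow in the frame of caster between 0.039 and 0.043 m and linear speed of filler_yellow below 0.02 m/s) or (x of filler_green in the frame of caster between -0.0065 and 0.0065 m and y of filler_green in the frame of caster between -0.0065 and 0.0065 m and angle between the z axis of filler_green and the z axis of caster, either way round below 0.07 rad and angle between the x axis of filler_green and the x axis of caster, either way round below 0.15 rad and z of filler_green in the frame of caster between 0.037 and 0.041 m and linear speed of filler_green below 0.02 m/s) or (x of filler_blue in the frame of caster between -0.0065 and 0.0065 m and y of filler_blue in the frame of caster between -0.0065 and 0.0065 m and angle between the z axis of filler_blue and the z axis of caster, either way round below 0.07 rad and angle between the x axis of filler_blue and the x axis of caster, either way round below 0.15 rad and z of filler_blue in the frame of caster between 0.035 and 0.039 m and linear speed of filler_blue below 0.02 m/s)) and ((x of filler_red in the frame of caster between -0.0065 and 0.0065 m and y of filler_red in the frame of caster between -0.0065 and 0.0065 m and angle between the z axis of filler_red and the z axis of caster, either way round below 0.07 rad and angle between the x axis of filler_red and the x axis of caster, either way round below 0.15 rad and z of filler_red in the frame of caster between 0 and 0.045 m and linear speed of filler_red below 0.02 m/s) or distance between filler_red and caster above 0.11 m) and ((x of filler_yellow in the frame of caster between -0.0065 and 0.0065 m and y of filler_yellow in the frame of caster between -0.0065 and 0.0065 m and angle between the z axis of filler_yellow and the z axis of caster, either way round below 0.07 rad and angle between the x axis of filler_yellow and the x axis of caster, either way round below 0.15 rad and z of filler_yellow in the frame of caster between 0 and 0.043 m and linear speed of filler_yellow below 0.02 m/s) or distance between filler_yellow and caster above 0.11 m) and ((x of filler_green in the frame of caster between -0.0065 and 0.0065 m and y of filler_green in the frame of caster between -0.0065 and 0.0065 m and angle between the z axis of filler_green and the z axis of caster, either way round below 0.07 rad and angle between the x axis of filler_green and the x axis of caster, either way round below 0.15 rad and z of filler_green in the frame of caster between 0 and 0.041 m and linear speed of filler_green below 0.02 m/s) or distance between filler_green and caster above 0.11 m) and ((x of filler_blue in the frame of caster between -0.0065 and 0.0065 m and y of filler_blue in the frame of caster between -0.0065 and 0.0065 m and angle between the z axis of filler_blue and the z axis of caster, either way round below 0.07 rad and angle between the x axis of filler_blue and the x axis of caster, either way round below 0.15 rad and z of filler_blue in the frame of caster between 0 and 0.039 m and linear speed of filler_blue below 0.02 m/s) or distance between filler_blue and caster above 0.11 m)); the robot touches nothing.
It fails at once if the bottle, tub or tube rack is pushed more than 30 mm or tipped over (distance of any of bottle, beaker, tube_rack from where it was at the start of the episode above 0.03 m or angle between any of bottle, beaker, tube_rack's own z axis and vertical above 0.4 rad).
It fails at once if a cassette is dropped or thrown into the box (over 0.6 m/s within 50 mm of its floor's centre) ((distance between cassette_thin and caster below 0.05 m and linear speed of cassette_thin above 0.6 m/s) or (distance between cassette_thick and caster below 0.05 m and linear speed of cassette_thick above 0.6 m/s)).
It also fails if it takes over 67 s, if anything falls off the work surface, if the arm or the gripper's body presses on something with over 40 N, if the wrist force passes 120 N, or if a joint passes its speed limit or range.

## Working session

There is one attempt and no reset: what is moved stays moved. The work goes in short steps, Python scripts to look and compute and a tool call to move; the robot and the scene stay as the last step left them, time stands still between calls to the robot, and variables do not carry over. Pictures are saved under pics/ and viewed, and the job is handed in when it is done.

Besides the shell and the picture viewer there is one more tool, called after "Emit:" by a JSON object that holds its "fn" and its "kwargs". step_arm: Moves the arm, as the interface text tells. Its arguments: {"type":"object","properties":{"targets":{"type":"array","items":{"type":"array"}},"force":{"type":"number"}},"required":["targets"]}

```bash
mkdir -p pics; python3 - <<'E'
from workcell import *
import cv2
s=get_state(); print({k:s[k] for k in s})
for n in("scene","top"):
    im=read_camera(n); cv2.imwrite(f"pics/{n}0.png",im[:,:,::-1]); print(n,camera_model(n))
E
```

```text
{'clock': 0.0, 'joint_pos': array([1.07739735e+00, 3.14022804e-01, 4.49635290e-02, 1.30358837e+00,
       8.28781532e-06, 1.43119036e+00]), 'qvel': array([ 0.00124709,  0.00092982,  0.00079821,  0.00138289, -0.00108575,
        0.00200977]), 'tau': array([-2.49777740e-04, -4.80632293e+01,  2.98529971e+01,  1.95403537e-02,
        1.56258457e-04, -2.29901781e-05]), 'tcp_pos': array([0.19897799, 0.53892744, 0.2303898 ]), 'orientation': array([ 0.69586527,  0.1238122 ,  0.69627828, -0.12505444]), 'wrist_force': array([-0.3514271 , -1.00965096, -0.42380922]), 'ft_torque': array([ 0.04738404, -0.04573461, -0.05779391]), 'finger_gap': 0.08546053527245843}
scene {'fx': 375.4710644415691, 'fy': 375.4710644415691, 'cx': 316.0869645788019, 'cy': 196.10655103025726, 'xyz': array([ 1.1773771 , -0.50129879,  0.89746439]), 'rotation': array([-0.34151765,  0.8256303 ,  0.41943082, -0.16055555])}
top {'fx': 414.2397277018216, 'fy': 414.2397277018216, 'cx': 319.23628685823167, 'cy': 203.87241963173767, 'xyz': array([ 0.45808639, -0.01366836,  1.2258024 ]), 'rotation': array([-0.0247171 ,  0.7124252 , -0.7006271 ,  0.03100099])}
```

View pics/scene0.png

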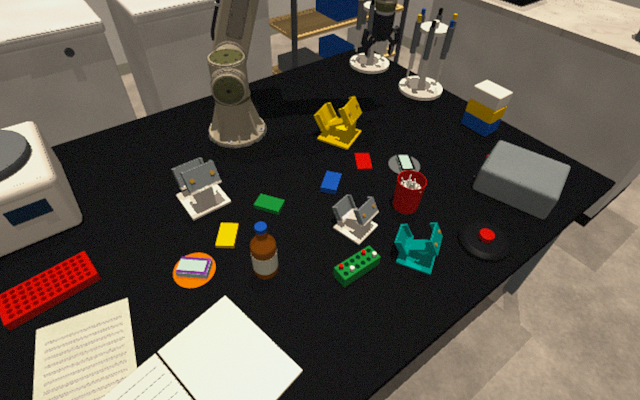

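View pics/top0.png

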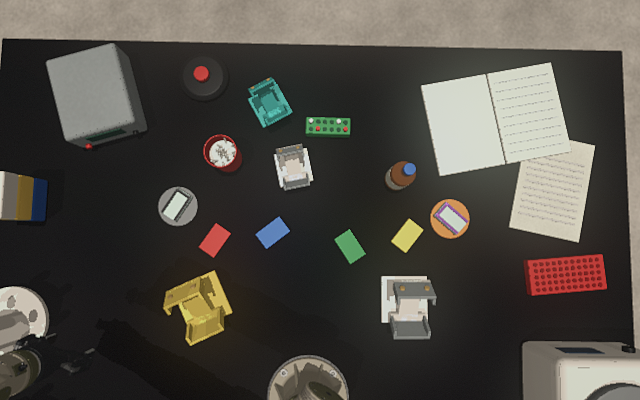

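```bash
cat > h.py <<'E'
import numpy as np, cv2
from workcell import *
from scipy.spatial.transform import Rotation as R
def cam(n):
    m=camera_model(n); q=m['rotation']; return m, R.from_quat([q[1],q[2],q[3],q[0]]).as_matrix(), np.array(m['xyz'])
def proj(n,P):
    m,Rm,t=cam(n); c=(np.atleast_2d(P)-t)@Rm
    return np.c_[m['fx']*c[:,0]/c[:,2]+m['cx'], m['fy']*c[:,1]/c[:,2]+m['cy']]
def back(n,uv,z):
    m,Rm,t=cam(n); uv=np.atleast_2d(uv)
    d=np.c_[(uv[:,0]-m['cx'])/m['fx'],(uv[:,1]-m['cy'])/m['fy'],np.ones(len(uv))]@Rm.T
    return t+d*((z-t[2])/d[:,2])[:,None]
def casterR(psi,lean=np.pi/6):
    # x up-slope along heading psi, y level
    return R.from_euler('ZY',[psi,-lean]).as_matrix()
E
python3 - <<'E'
from h import *
import workcell; print([d for d in dir(workcell) if not d.startswith('_')])
for n in("scene","top"):
    im=read_camera(n)
    for l in["caster","stand","cassette_thick","filler_red","filler_green","filler_yellow","filler_blue","mat_orange"]:
        for k,d in enumerate(silhouettes(n,l)[:4]):
            print(n,l,round(d['p'],2),d['extent'],d['mask'].sum())
            np.save(f"m_{n}_{l}_{k}.npy",d['mask'])
    cv2.imwrite(f"{n}.png",im[:,:,::-1])
im=cv2.imread("top.png")[130:205,260:335]; cv2.imwrite("pics/ctop.png",cv2.resize(im,None,fx=8,fy=8,interpolation=cv2.INTER_CUBIC))
im=cv2.imread("scene.png")[185:250,320:395]; cv2.imwrite("pics/cscene.png",cv2.resize(im,None,fx=8,fy=8,interpolation=cv2.INTER_CUBIC))
print(back('top',[293,167],.06),proj('top',[[0,0,0]]))
E
```

```text
['MotionError', 'camera_model', 'find_in', 'get_state', 'hand_in', 'hold_point_z', 'read_camera', 'silhouettes']
scene caster 0.92 [395.8, 225.5, 46.3, 30.5] 943
scene caster 0.91 [174.1, 158.5, 47.2, 35.7] 1188
scene caster 0.77 [316.6, 97.4, 48.9, 35.7] 897
scene caster 0.65 [333.6, 199.0, 44.1, 27.9] 839
scene stand 0.96 [334.4, 196.3, 45.7, 48.3] 1463
scene stand 0.79 [173.3, 158.1, 57.0, 61.2] 2273
scene stand 0.76 [318.2, 98.4, 45.8, 48.7] 1622
scene stand 0.62 [397.0, 223.0, 47.9, 52.5] 1562
scene filler_red 0.63 [354.1, 154.3, 19.1, 15.0] 206
scene filler_yellow 0.56 [213.6, 223.2, 27.7, 26.0] 466
scene filler_blue 0.64 [319.8, 173.4, 24.0, 21.2] 344
scene filler_blue 0.36 [334.3, 195.8, 45.2, 49.4] 1461
scene filler_blue 0.25 [396.3, 153.0, 18.0, 20.0] 253
scene mat_orange 0.94 [175.7, 252.2, 42.3, 37.7] 368
top caster 0.88 [388.2, 279.0, 48.6, 60.4] 2208
top caster 0.82 [248.0, 79.6, 41.4, 43.1] 871
top caster 0.75 [273.6, 140.2, 39.0, 48.9] 868
top caster 0.74 [164.5, 276.7, 58.8, 69.9] 2153
top stand 0.92 [248.6, 79.2, 41.8, 46.0] 1267
top stand 0.92 [162.4, 269.0, 71.3, 76.7] 2942
top stand 0.82 [275.4, 143.9, 36.1, 44.9] 1372
top stand 0.69 [381.4, 274.5, 53.9, 62.4] 2847
top cassette_thick 0.93 [433.1, 201.9, 34.7, 33.3] 600
top cassette_thick 0.16 [256.9, 218.2, 31.7, 29.4] 531
top filler_red 0.78 [201.9, 225.3, 30.0, 30.1] 535
top filler_green 0.86 [335.5, 231.4, 30.3, 30.3] 573
top filler_green 0.53 [276.2, 142.0, 36.1, 43.5] 879
top filler_yellow 0.56 [392.1, 217.5, 31.0, 34.1] 576
top filler_yellow 0.34 [436.3, 202.3, 29.1, 30.9] 534
top filler_blue 0.87 [257.2, 218.0, 32.9, 29.4] 542
top mat_orange 0.67 [428.5, 198.0, 42.9, 39.5] 682
top mat_orange 0.18 [258.6, 215.3, 30.8, 32.9] 580
[[0.65405833 0.05297254 0.06      ]] [[307.76609463 396.99010968]]
```

View pics/ctop.png

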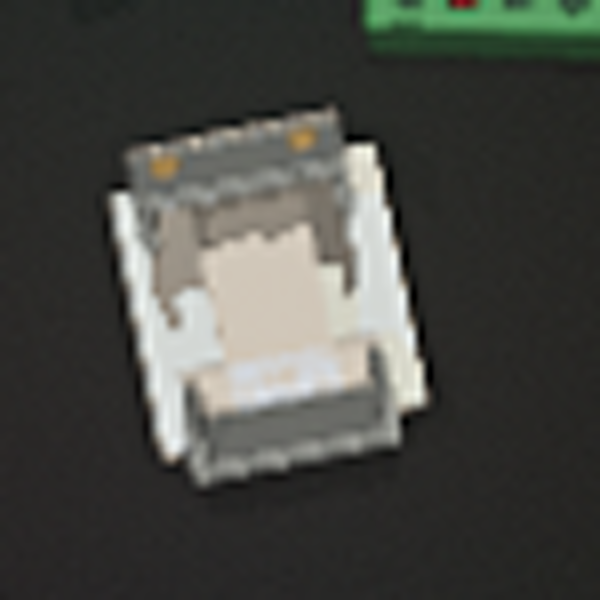

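View pics/cscene.png

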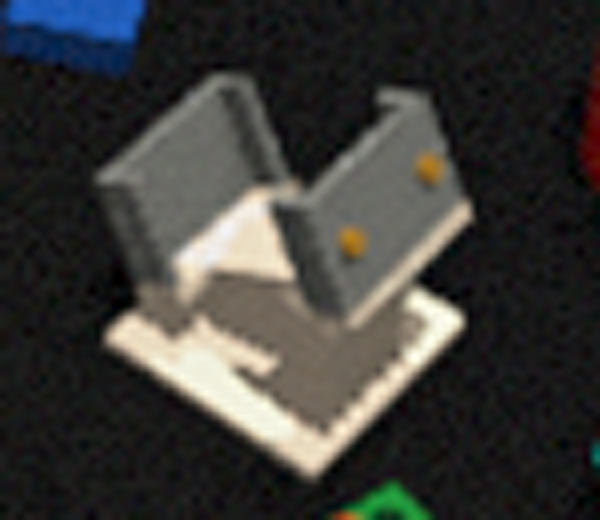

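```bash
cat > fit.py <<'E'
from h import *
from scipy.optimize import least_squares
print('hold',hold_point_z)
def cu(ox,oy,X,Y): return (ox+(X+.5)/8-.5, oy+(Y+.5)/8-.5)
obs=[('top',(.053,.037,0),cu(260,130,128,152)),('top',(.053,-.037,0),cu(260,130,335,108)),
('top',(-.053,.037,.048),cu(260,130,203,487)),('top',(-.053,-.037,.048),cu(260,130,400,443)),
('scene',(-.053,-.037,.048),cu(320,185,98,180)),('scene',(-.053,.037,.048),cu(320,185,222,74)),
('scene',(.053,-.037,.048),cu(320,185,308,208)),('scene',(.053,.037,.048),cu(320,185,430,95)),
('scene',(.053,-.037,0),cu(320,185,343,322)),('scene',(.053,.037,0),cu(320,185,470,207))]
def P(p,pt): return casterR(p[2])@np.array(pt)+[p[0],p[1],.055]
def res(p): return np.concatenate([proj(n,P(p,pt))[0]-o for n,pt,o in obs])
r=least_squares(res,[.65,.05,.2],loss='soft_l1')
print(r.x, r.fun.reshape(-1,2).round(1))
for n in('top','scene'):
    k=[i for i,o in enumerate(obs) if o[0]==n]
    rr=least_squares(lambda p:res(p).reshape(-1,2)[k].ravel(),[.65,.05,.2]); print(n,rr.x)
np.save('caster.npy',r.x)
for n,(ox,oy,w,h) in {'top':(260,130,75,75),'scene':(320,185,75,65)}.items():
    im=cv2.resize(cv2.imread(n+'.png')[oy:oy+h,ox:ox+w],None,fx=8,fy=8,interpolation=cv2.INTER_CUBIC)
    for s in(-1,1):
        for X in(.047,.053):
            q=[P(r.x,(s*X,y,z)) for y,z in((-.037,0),(.037,0),(.037,.048),(-.037,.048))]
            uv=((proj(n,q)-[ox,oy]+.5)*8-.5)
            cv2.polylines(im,[uv.round().astype(int)],True,(0,0,255) if X>.05 else (0,255,0),1)
    q=[P(r.x,(x,y,0)) for x,y in((-.033,-.02),(-.033,.02),(.033,.02),(.033,-.02))]
    cv2.polylines(im,[((proj(n,q)-[ox,oy]+.5)*8-.5).round().astype(int)],True,(255,0,0),1)
    cv2.imwrite(f'pics/fit_{n}.png',im)
E
python3 fit.py
```

```text
hold 0.0187
[0.66393862 0.05600831 0.21081739] [[-0.1  0.2]
 [ 0.   0.7]
 [-1.4 -0.8]
 [-0.1 -0.4]
 [-0.3  0.1]
 [-0.6  0.4]
 [-0.3  0.1]
 [-0.2  0.2]
 [ 0.7 -0.1]
 [-0.3  0. ]]
top [0.66373688 0.05508509 0.22649737]
scene [0.6638247  0.05674267 0.1952067 ]
```

View pics/fit_top.png

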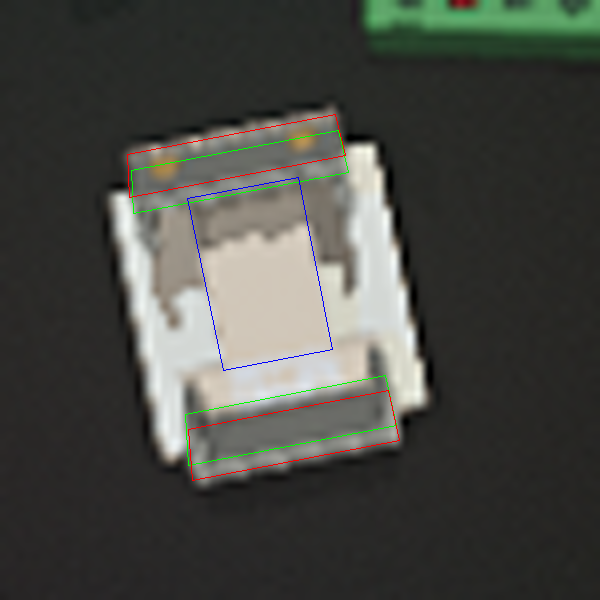

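View pics/fit_scene.png

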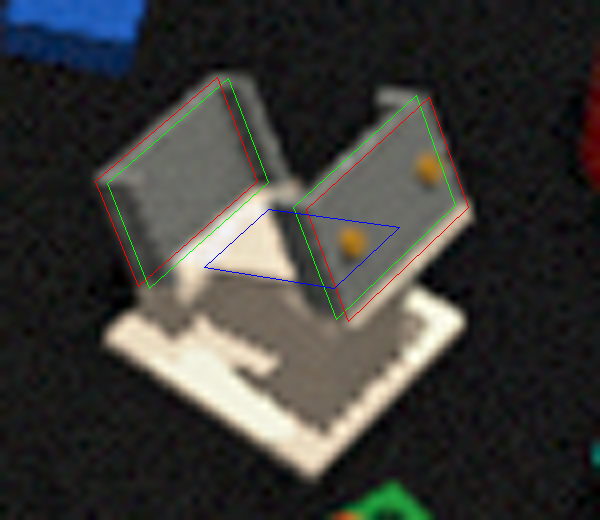

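```bash
cat > pieces.py <<'E'
from h import *
from scipy.optimize import minimize
S=4
def hullmask(n,p,th,z0,roi,dims=(.086,.054)):
    ox,oy,w,h=roi; c=np.array([[sx*dims[0]/2,sy*dims[1]/2] for sx in(-1,1) for sy in(-1,1)])
    rt=np.array([[np.cos(p[2]),-np.sin(p[2])],[np.sin(p[2]),np.cos(p[2])]])
    xy=c@rt.T+p[:2]; Pt=np.vstack([np.c_[xy,np.full(4,z0)],np.c_[xy,np.full(4,z0+th)]])
    uv=(proj(n,Pt)-[ox,oy]+.5)*S-.5
    hl=cv2.convexHull(uv.astype(np.float32))
    m=np.zeros((h*S,w*S),np.uint8); cv2.fillConvexPoly(m,np.round(hl*16).astype(np.int32),1,cv2.LINE_8,4); return m
def fit(name,th,z0,pred,guess,cams=('top','scene'),dims=(.086,.054),prefix=''):
    D={}
    for n in cams:
        u=proj(n,[*guess[:2],z0+th/2])[0].round().astype(int); roi=(u[0]-26,u[1]-26,52,52)
        im=cv2.imread(prefix+n+'.png')[roi[1]:roi[1]+52,roi[0]:roi[0]+52]
        im=cv2.resize(im,None,fx=S,fy=S,interpolation=cv2.INTER_LINEAR)
        m=pred(im).astype(np.uint8)
        k,l,st,_=cv2.connectedComponentsWithStats(m); m=(l==1+st[1:,4].argmax()).astype(np.uint8)
        # fill
        cs,_=cv2.findContours(m,cv2.RETR_EXTERNAL,cv2.CHAIN_APPROX_NONE); cv2.drawContours(m,cs,-1,1,-1)
        D[n]=(roi,m)
    out=[]
    for sel in [cams]+[(c,) for c in cams]:
        def cost(q):
            p=[q[0]/100,q[1]/100,q[2]/5]; return sum((hullmask(n,p,th,z0,D[n][0],dims)!=D[n][1]).sum()/D[n][1].sum() for n in sel)
        best=None
        for a in np.arange(0,np.pi,np.pi/8) if len(guess)<3 else [guess[2]]:
            r=minimize(cost,[guess[0]*100,guess[1]*100,a*5],method='Nelder-Mead',options=dict(initial_simplex=np.array([guess[0]*100,guess[1]*100,a*5])+np.array([[0,0,0],[1,0,0],[0,1,0],[0,0,1.]]),xatol=.005,fatol=1e-4,maxiter=300))
            if best is None or r.fun<best.fun: best=r
        print(name,sel,(best.x/[100,100,5]).round(4),round(best.fun,3)); out.append(best.x/[100,100,5])
    return out[0]
def hsv(im): return [x.astype(int) for x in cv2.split(cv2.cvtColor(im,cv2.COLOR_BGR2HSV))]
def hue(lo,hi,s=110,v=60):
    def f(im):
        h,ss,vv=hsv(im); hh=(h>=lo)&(h<=hi) if lo<=hi else (h>=lo)|(h<=hi); return hh&(ss>s)&(vv>v)
    return f
E
python3 - <<'E'
from pieces import *
im=cv2.imread('top.png'); 
for n,u in dict(red=(215,240),green=(350,246),yel=(407,235),blue=(272,233),org=(450,202),purple=(437,216),white=(450,216)).items(): print(n,cv2.cvtColor(im[u[1]:u[1]+1,u[0]:u[0]+1],cv2.COLOR_BGR2HSV)[0,0])
def org_not(im):
    h,s,v=hsv(im); return ~((h>=5)&(h<=22)&(s>120))&(v>75)
R_={}
for nm,th,z0,pr,u in [('green',.018,0,hue(50,80),(350,246)),('red',.010,0,hue(172,8),(215,240)),('cas',.020,.002,org_not,(450,218)),('yellow',.014,0,hue(20,32),(407,235)),('blue',.022,0,hue(100,125),(272,233))]:
    g=back('top',u,z0+th)[0]; R_[nm]=fit(nm,th,z0,pr,g[:2])
np.savez('pieces.npz',**R_)
c=lambda n,ox,oy,X,Y:back(n,(ox+(X+.5)/8-.5,oy+(Y+.5)/8-.5),.008)[0][:2]
a=[c('top',260,130,*q) for q in((110,195),(165,460),(375,145),(427,405))]
d=a[0]-a[1];e=a[2]-a[3];print(np.arctan2(d[1],d[0]),np.arctan2(e[1],e[0]))
b=[c('scene',320,185,*q) for q in((105,330),(312,465),(465,315))]
d=b[1]-b[0];e=b[2]-b[1];print(np.arctan2(d[1],d[0]),np.arctan2(e[1],e[0])-np.pi/2,a,b)
E
```

```text
red [  2 159 204]
green [ 65 110 160]
yel [ 28 123 209]
blue [108 123 186]
org [ 15 148 208]
purple [146  96 176]
white [ 52  18 213]
green ('top', 'scene') [ 0.3566  0.1034 -1.8834] 2.0
green ('top',) [ 0.3119 -0.0611  1.2247] 1.0Traceback (most recent call last):
  File "<stdin>", line 8, in <module>
  File "pieces.py", line 28, in fit
    r=minimize(cost,[guess[0]*100,guess[1]*100,a*5],method='Nelder-Mead',options=dict(initial_simplex=np.array([guess[0]*100,guess[1]*100,a*5])+np.array([[0,0,0],[1,0,0],[0,1,0],[0,0,1.]]),xatol=.005,fatol=1e-4,maxiter=300))
    res = _minimize_neldermead(fun, x0, args, callback, bounds=bounds,
                               **options)
    fxr = func(xr)
    fx = function(np.copy(x), *(wrapper_args + args))
  File "pieces.py", line 25, in cost
    p=[q[0]/100,q[1]/100,q[2]/5]; return sum((hullmask(n,p,th,z0,D[n][0],dims)!=D[n][1]).sum()/D[n][1].sum() for n in sel)
                                         ~~~^^^^^^^^^^^^^^^^^^^^^^^^^^^^^^^^^^^^^^^^^^^^^^^^^^^^^^^^^^^^^^^^^^^^^^^^^^^^^^
  File "pieces.py", line 25, in <genexpr>
    p=[q[0]/100,q[1]/100,q[2]/5]; return sum((hullmask(n,p,th,z0,D[n][0],dims)!=D[n][1]).sum()/D[n][1].sum() for n in sel)
                                              ~~~~~~~~^^^^^^^^^^^^^^^^^^^^^^^^
  File "pieces.py", line 8, in hullmask
    uv=(proj(n,Pt)-[ox,oy]+.5)*S-.5
        ~~~~^^^^^^
  File "h.py", line 7, in proj
    m,Rm,t=cam(n); c=(np.atleast_2d(P)-t)@Rm
           ~~~^^^
  File "h.py", line 5, in cam
    m=camera_model(n); q=m['rotation']; return m, R.from_quat([q[1],q[2],q[3],q[0]]).as_matrix(), np.array(m['xyz'])
ValueError: time passes only in moves, steps and waits
```

```bash
sed -i 's/^def cam(n):/import functools\n@functools.cache\ndef cam(n):/' h.py; sed -i 's/s=110,v=60/s=70,v=60/' pieces.py
cat > pf.py <<'E'
from pieces import *
def org_not(im):
    h,s,v=hsv(im); return ~((h>=5)&(h<=24)&(s>90))&(v>75)
R_={}
for nm,th,z0,pr,u in [('green',.018,0,hue(50,80),(350,246)),('red',.010,0,hue(170,8),(215,240)),('cas',.020,.002,org_not,(450,218)),('yellow',.014,0,hue(20,34),(407,235)),('blue',.022,0,hue(100,125),(272,233))]:
    g=back('top',u,z0+th)[0]; R_[nm]=fit(nm,th,z0,pr,g[:2])
np.savez('pieces.npz',**R_)
c=lambda n,ox,oy,X,Y:back(n,(ox+(X+.5)/8-.5,oy+(Y+.5)/8-.5),.008)[0][:2]
a=[c('top',260,130,*q) for q in((110,195),(165,460),(375,145),(427,405))]
d=a[0]-a[1];e=a[2]-a[3];print(np.arctan2(d[1],d[0]),np.arctan2(e[1],e[0]))
b=[c('scene',320,185,*q) for q in((105,330),(312,465),(465,315))]
d=b[1]-b[0];e=b[2]-b[1];print(np.arctan2(d[1],d[0]),np.arctan2(e[1],e[0])-np.pi/2,a,b)
E
python3 pf.py
```

```text
green ('top', 'scene') [ 0.4303 -0.1129  3.7274] 0.229
green ('top',) [ 0.4317 -0.1139  0.5916] 0.041
green ('scene',) [ 0.4263 -0.1104  0.5608] 0.121
red ('top', 'scene') [ 0.4428  0.2827 -0.5746] 0.116
red ('top',) [0.4437 0.2822 2.5364] 0.048
red ('scene',) [ 0.4418  0.2837 -0.5777] 0.04
cas ('top', 'scene') [ 0.5181 -0.409   4.0033] 0.166
cas ('top',) [ 0.5195 -0.4098  0.8568] 0.044
cas ('scene',) [ 0.5153 -0.4078  0.8437] 0.091
yellow ('top', 'scene') [ 0.4648 -0.2814 -0.6559] 0.111
yellow ('top',) [ 0.467  -0.2828  2.4858] 0.056
yellow ('scene',) [ 0.4643 -0.2809  2.4762] 0.037
blue ('top', 'scene') [ 0.4669  0.1126 -0.9006] 0.109
blue ('top',) [0.4686 0.1121 2.2386] 0.044
blue ('scene',) [ 0.4657  0.1134 -0.9153] 0.023
0.22668894929096003 0.21343815207254124
0.2269068577305818 0.20574853168548546 [array([0.70098891, 0.11529433]), array([0.60222578, 0.09251427]), array([0.72164552, 0.01716688]), array([ 0.62440621, -0.00390872])] [array([ 0.62357743, -0.00207228]), array([0.71920191, 0.02000579]), array([0.69910157, 0.11631705])]
```

```bash
cat > plan.py <<'E'
from h import *
def cur():
    s=get_state(); q=s['orientation']; return s,R.from_quat([q[1],q[2],q[3],q[0]]),np.array(s['tcp_pos'])
def show():
    s,r,p=cur(); M=r.as_matrix()
    print('t',round(s['clock'],2),'tcp',p.round(4),'gap',round(s['finger_gap'],4),'F',np.round(s['wrist_force'],1),'q',np.round(s['joint_pos'],2))
    print('toolx',M[:,0].round(3),'toolz',M[:,2].round(3),'zhead',round(np.arctan2(M[1,2],M[0,2]),4))
def down(h): # tool pointing down, tool z heading h
    z=np.array([np.cos(h),np.sin(h),0]);x=np.array([0,0,-1.]);return np.c_[x,np.cross(z,x),z]
CP=(.6638,.056,.217)
def boxR(sgn=1):
    C=casterR(CP[2]); x=-C[:,2]; z=sgn*C[:,0]; return np.c_[x,np.cross(z,x),z]
def boxP(x,y,z): return casterR(CP[2])@np.array([x,y,z])+[CP[0],CP[1],.055]
def to(Rt,Pt,n,after=True):
    s,r,p=cur(); d=(r.inv()*R.from_matrix(Rt)).as_rotvec(degrees=True)
    T=np.array(Pt)-p
    loc=r.inv().apply(T)
    print('total turn',d.round(2),'total local shift cm (before turn)',(loc*100).round(2),'after turn axes',(Rt.T@T*100).round(2), 'dist',np.linalg.norm(T).round(4))
    # rows, straight line & even turn
    for i in range(n):
        Ri=r*R.from_rotvec(d*(i+(1 if after else 0))/n,degrees=True)
        print([list((d/n).round(2)),list((Ri.inv().apply(T/n)*100).round(2))])
E
python3 - <<'E'
from plan import *
show()
to(down(.85),[.5175,-.4088,.2],24)
E
```

```text
t 1.0 tcp [0.1993 0.5394 0.2313] gap 0.0856 F [0.2 0.  0.2] q [1.08 0.31 0.05 1.3  0.   1.43]
toolx [ 0.  0. -1.] toolz [ 0.938 -0.346  0.   ] zhead -0.3538
total turn [-68.97   0.    -0.  ] total local shift cm (before turn) [  3.12 -77.92  62.71] after turn axes [  3.13 -86.49 -50.23] dist 1.0007
[[np.float64(-2.87), np.float64(0.0), np.float64(-0.0)], [np.float64(0.13), np.float64(-3.37), np.float64(2.45)]]
[[np.float64(-2.87), np.float64(0.0), np.float64(-0.0)], [np.float64(0.13), np.float64(-3.49), np.float64(2.27)]]
[[np.float64(-2.87), np.float64(0.0), np.float64(-0.0)], [np.float64(0.13), np.float64(-3.6), np.float64(2.1)]]
[[np.float64(-2.87), np.float64(0.0), np.float64(-0.0)], [np.float64(0.13), np.float64(-3.7), np.float64(1.91)]]
[[np.float64(-2.87), np.float64(0.0), np.float64(-0.0)], [np.float64(0.13), np.float64(-3.79), np.float64(1.73)]]
[[np.float64(-2.87), np.float64(0.0), np.float64(-0.0)], [np.float64(0.13), np.float64(-3.88), np.float64(1.53)]]
[[np.float64(-2.87), np.float64(0.0), np.float64(-0.0)], [np.float64(0.13), np.float64(-3.95), np.float64(1.34)]]
[[np.
[... 1237 characters left out ...]
at64(-0.93)]]
[[np.float64(-2.87), np.float64(0.0), np.float64(-0.0)], [np.float64(0.13), np.float64(-4.01), np.float64(-1.13)]]
[[np.float64(-2.87), np.float64(0.0), np.float64(-0.0)], [np.float64(0.13), np.float64(-3.95), np.float64(-1.33)]]
[[np.float64(-2.87), np.float64(0.0), np.float64(-0.0)], [np.float64(0.13), np.float64(-3.88), np.float64(-1.53)]]
[[np.float64(-2.87), np.float64(0.0), np.float64(-0.0)], [np.float64(0.13), np.float64(-3.8), np.float64(-1.72)]]
[[np.float64(-2.87), np.float64(0.0), np.float64(-0.0)], [np.float64(0.13), np.float64(-3.7), np.float64(-1.91)]]
[[np.float64(-2.87), np.float64(0.0), np.float64(-0.0)], [np.float64(0.13), np.float64(-3.6), np.float64(-2.09)]]
```

Emit:
{"fn": "step_arm", "kwargs": {"targets": [[[-2.8,0,0],[0.1,-3.4,2.4],8.5],[[-2.8,0,0],[0.1,-3.5,2.3],8.5],[[-2.8,0,0],[0.1,-3.6,2.1],8.5],[[-2.8,0,0],[0.1,-3.7,1.9],8.5],[[-2.8,0,0],[0.1,-3.8,1.7],8.5],[[-2.8,0,0],[0.1,-3.9,1.5],8.5],[[-2.8,0,0],[0.1,-4,1.3],8.5],[[-2.8,0,0],[0.1,-4,1.1],8.5],[[-2.8,0,0],[0.1,-4.1,0.9],8.5],[[-2.8,0,0],[0.1,-4.1,0.7],8.5]], "force": 60}}

```text
clock: 2.0
tcp_pos: [0.3073, 0.1348, 0.2216]
orientation: [0.706, -0.048, 0.705, 0.049]
wrist_force: [1.0, -0.5, 0.3]
finger_gap: 0.0852
```

```bash
python3 - <<'E'
from plan import *
show()
# predictions
rows=[(-3.4,2.4),(-3.5,2.3),(-3.6,2.1),(-3.7,1.9),(-3.8,1.7),(-3.9,1.5),(-4,1.3),(-4,1.1),(-4.1,.9),(-4.1,.7)]
for after in(0,1):
    r=R.from_matrix(down(-.3538)); p=np.array([.1993,.5394,.2313])
    for a,b in rows:
        r2=r*R.from_rotvec([-2.8,0,0],degrees=True); p=p+(r2 if after else r).apply([.001,a/100,b/100]); r=r2
    print(after,p)
to(down(.85),[.5175,-.4088,.15],14)
E
```

```text
t 2.0 tcp [0.3073 0.1348 0.2216] gap 0.0852 F [ 1.  -0.5  0.3] q [ 0.17 -0.15 -0.49  1.23  0.    0.04]
toolx [ 0.001  0.    -1.   ] toolz [0.991 0.137 0.001] zhead 0.1374
0 [0.30718904 0.13630358 0.2213    ]
1 [0.3267514  0.14205518 0.2213    ]
total turn [-4.083e+01  8.000e-02  3.000e-02] total local shift cm (before turn) [  7.17 -56.73  13.37] after turn axes [  7.16 -51.67 -26.97] dist 0.5872
[[np.float64(-2.92), np.float64(0.01), np.float64(0.0)], [np.float64(0.51), np.float64(-4.1), np.float64(0.75)]]
[[np.float64(-2.92), np.float64(0.01), np.float64(0.0)], [np.float64(0.51), np.float64(-4.13), np.float64(0.54)]]
[[np.float64(-2.92), np.float64(0.01), np.float64(0.0)], [np.float64(0.51), np.float64(-4.15), np.float64(0.33)]]
[[np.float64(-2.92), np.float64(0.01), np.float64(0.0)], [np.float64(0.51), np.float64(-4.16), np.float64(0.12)]]
[[np.float64(-2.92), np.float64(0.01), np.float64(0.0)], [np.float64(0.51), np.float64(-4.16), np.float64(-0.1)]]
[[np.float64(-2.92), np.float64(0.01), np.float64(0.0)], [np.float64(0.51), np.float64(-4.15), np.float64(-0.31)]]
[[np.float64(-2.
[... 201 characters left out ...]
64(-0.73)]]
[[np.float64(-2.92), np.float64(0.01), np.float64(0.0)], [np.float64(0.51), np.float64(-4.06), np.float64(-0.94)]]
[[np.float64(-2.92), np.float64(0.01), np.float64(0.0)], [np.float64(0.51), np.float64(-4.0), np.float64(-1.14)]]
[[np.float64(-2.92), np.float64(0.01), np.float64(0.0)], [np.float64(0.51), np.float64(-3.94), np.float64(-1.34)]]
[[np.float64(-2.92), np.float64(0.01), np.float64(0.0)], [np.float64(0.51), np.float64(-3.87), np.float64(-1.54)]]
[[np.float64(-2.92), np.float64(0.01), np.float64(0.0)], [np.float64(0.51), np.float64(-3.78), np.float64(-1.74)]]
[[np.float64(-2.92), np.float64(0.01), np.float64(0.0)], [np.float64(0.51), np.float64(-3.69), np.float64(-1.93)]]
```

```bash
cat >> plan.py <<'E'
def to(Rt,Pt,n,g,ease=False,pose=None,dec=2):
    s,r,p=cur()
    if pose: r,p=pose
    d=(r.inv()*R.from_matrix(Rt)).as_rotvec(degrees=True); T=np.array(Pt)-p
    w=np.sin((np.arange(n)+.5)/n*np.pi)+.25 if ease else np.ones(n); w=np.cumsum(w)/w.sum()
    rr,pp=r,p; out=[]; pw=0
    for i in range(n):
        tr=np.round((rr.inv()*(r*R.from_rotvec(d*w[i],degrees=True))).as_rotvec(degrees=True),1)+0.
        sh=np.round(rr.inv().apply(p+T*w[i]-pp)*100,dec)+0.
        out.append('[[%g,%g,%g],[%g,%g,%g],%g]'%(*tr,*sh,g))
        pp=pp+rr.apply(sh/100); rr=rr*R.from_rotvec(tr,degrees=True)
    for i in range(0,n,10): print('['+', '.join(out[i:i+10])+']')
    print('dist %.3f turn %.1f'%(np.linalg.norm(T),np.linalg.norm(d)),'end',pp.round(4))
    return rr,pp
E
python3 - <<'E'
from plan import *
to(down(.85),[.5175,-.4088,.1],20,8.5,ease=True)
E
```

```text
[[[-0.8,0,0],[0.23,-1.05,0.25],8.5], [[-1.1,0,0],[0.33,-1.55,0.34],8.5], [[-1.4,0,0],[0.43,-2.04,0.41],8.5], [[-1.8,0,0],[0.53,-2.5,0.44],8.5], [[-2.1,0,0],[0.62,-2.92,0.42],8.5], [[-2.3,0,0],[0.69,-3.3,0.35],8.5], [[-2.5,0,0],[0.76,-3.61,0.23],8.5], [[-2.7,0,0],[0.8,-3.86,0.09],8.5], [[-2.8,0,0],[0.84,-4.01,-0.11],8.5], [[-2.9,0,0],[0.86,-4.09,-0.3],8.5]]
[[[-2.9,0,0],[0.85,-4.06,-0.51],8.5], [[-2.8,0,0],[0.84,-3.95,-0.7],8.5], [[-2.7,0.1,0],[0.81,-3.76,-0.86],8.5], [[-2.5,0,0],[0.75,-3.49,-0.97],8.5], [[-2.4,0,0],[0.7,-3.16,-1.02],8.5], [[-2,0,0],[0.62,-2.77,-1.03],8.5], [[-1.8,0,0],[0.53,-2.34,-0.97],8.5], [[-1.5,0,0],[0.43,-1.89,-0.85],8.5], [[-1.1,0,0],[0.34,-1.43,-0.69],8.5], [[-0.7,0,0],[0.22,-0.97,-0.49],8.5]]
dist 0.595 turn 40.8 end [ 0.5175 -0.4088  0.1   ]
```

Emit:
{"fn": "step_arm", "kwargs": {"targets": [[[-0.8,0,0],[0.2,-1.1,0.2],8.5],[[-1.1,0,0],[0.3,-1.6,0.3],8.5],[[-1.4,0,0],[0.4,-2,0.4],8.5],[[-1.8,0,0],[0.5,-2.5,0.4],8.5],[[-2.1,0,0],[0.6,-2.9,0.4],8.5],[[-2.3,0,0],[0.7,-3.3,0.4],8.5],[[-2.5,0,0],[0.8,-3.6,0.2],8.5],[[-2.7,0,0],[0.8,-3.9,0.1],8.5],[[-2.8,0,0],[0.8,-4,-0.1],8.5],[[-2.9,0,0],[0.9,-4.1,-0.3],8.5]]}}

```text
clock: 3.0
tcp_pos: [0.4109, -0.1383, 0.1613]
orientation: [0.686, -0.173, 0.685, 0.172]
wrist_force: [0.7, 0.8, 0.1]
finger_gap: 0.0849
```

Emit:
{"fn": "step_arm", "kwargs": {"targets": [[[-2.9,0,0],[0.9,-4.1,-0.5],8.5],[[-2.8,0,0],[0.8,-4,-0.7],8.5],[[-2.7,0.1,0],[0.8,-3.8,-0.9],8.5],[[-2.5,0,0],[0.8,-3.5,-1],8.5],[[-2.4,0,0],[0.7,-3.1,-1],8.5],[[-2,0,0],[0.6,-2.7,-1],8.5],[[-1.8,0,0],[0.5,-2.3,-1],8.5],[[-1.5,0,0],[0.4,-1.9,-0.8],8.5],[[-1.1,0,0],[0.3,-1.4,-0.7],8.5],[[-0.7,0,0],[0.2,-0.9,-0.5],8.5]]}}

```text
clock: 4.0
tcp_pos: [0.5138, -0.4092, 0.1007]
orientation: [0.644, -0.291, 0.645, 0.291]
wrist_force: [-0.1, -0.6, -0.2]
finger_gap: 0.0854
```

```bash
python3 - <<'E'
from plan import *
show()
to(down(.85),[.5175,-.4088,.006],8,8.5,ease=True)
for n in('top','scene'):
    im=read_camera(n)[:,:,::-1]; cv2.imwrite('a_'+n+'.png',im)
    u=proj(n,[.5175,-.4088,.03])[0].astype(int); c=im[max(0,u[1]-45):u[1]+45,max(0,u[0]-45):u[0]+45]
    cv2.imwrite('pics/a_'+n+'.png',cv2.resize(c,None,fx=6,fy=6))
E
```

```text
t 4.0 tcp [ 0.5138 -0.4092  0.1007] gap 0.0854 F [-0.1 -0.6 -0.2] q [-0.79  0.53  0.05  1.09 -0.   -1.64]
toolx [-0.002 -0.001 -1.   ] toolz [ 0.662  0.749 -0.002] zhead 0.847
[[[0,0,0],[0.59,-0.02,0.02],8.5], [[0,0,0],[1.07,-0.03,0.03],8.5], [[-0.1,0,0],[1.44,-0.03,0.04],8.5], [[0,0,0],[1.64,-0.05,0.05],8.5], [[0,-0.1,0],[1.63,-0.04,0.05],8.5], [[0,0,0],[1.44,-0.04,0.05],8.5], [[-0.1,0,0],[1.07,-0.03,0.03],8.5], [[0,0,0],[0.59,-0.02,0.01],8.5]]
dist 0.095 turn 0.2 end [ 0.5175 -0.4088  0.006 ]
```

View pics/a_scene.png

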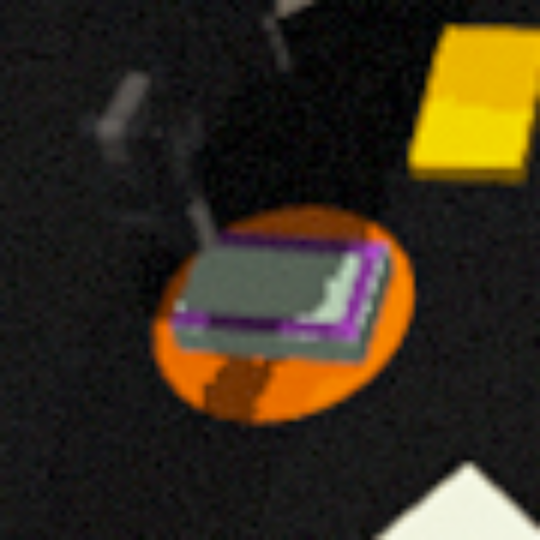

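Emit:
{"fn": "step_arm", "kwargs": {"targets": [[[0,0,0],[0.6,0,0],8.5],[[0,0,0],[1.1,0,0],8.5],[[-0.1,0,0],[1.4,-0.1,0.1],8.5],[[0,0,0],[1.6,-0.1,0.1],8.5],[[0,-0.1,0],[1.6,-0.1,0.1],8.5],[[0,0,0],[1.5,0,0],8.5],[[0,0,0],[1.1,0,0],8.5],[[0,0,0],[0.6,0,0],8.5],[[0,0,0],[0,0,0],5],[[0,0,0],[0,0,0],5]], "force": 60}}

```text
clock: 5.1
tcp_pos: [0.518, -0.4079, 0.0066]
orientation: [0.644, -0.291, 0.644, 0.291]
wrist_force: [-0.2, 0.4, 0.2]
finger_gap: 0.0586
```

Emit:
{"fn": "step_arm", "kwargs": {"targets": [[[0,0,0],[0,0,0],4.5],[[0,0,0],[0,0,0],4.5],[[0,0,0],[0,0,0],4.5],[[0,0,0],[-0.5,0,0],4.5],[[0,0,0],[-1,0,0],4.5],[[0,0,0],[-1.5,0,0],4.5],[[0,0,0],[-2,0,0],4.5],[[0,0,0],[-2,0,0],4.5],[[0,0,0],[-2,0,0],4.5],[[0,0,0],[-1,0,0],4.5]]}}

```text
clock: 6.1
tcp_pos: [0.5184, -0.4085, 0.1088]
orientation: [0.645, -0.292, 0.644, 0.29]
wrist_force: [-0.4, -0.7, -2.7]
finger_gap: 0.0523
```

```bash
python3 - <<'E'
from plan import *
show()
for n in('top','scene'):
    im=read_camera(n)[:,:,::-1]; cv2.imwrite('b_'+n+'.png',im)
    u=proj(n,[.5175,-.4088,.1])[0].astype(int); c=im[max(0,u[1]-45):u[1]+45,max(0,u[0]-45):u[0]+45]
    cv2.imwrite('pics/b_'+n+'.png',cv2.resize(c,None,fx=6,fy=6))
E
```

```text
t 6.1 tcp [ 0.5184 -0.4085  0.1088] gap 0.0523 F [-0.4 -0.7 -2.7] q [-0.79  0.53  0.07  1.11  0.   -1.64]
toolx [ 0.002 -0.001 -1.   ] toolz [ 0.661  0.75  -0.   ] zhead 0.8487
```

View pics/b_scene.png

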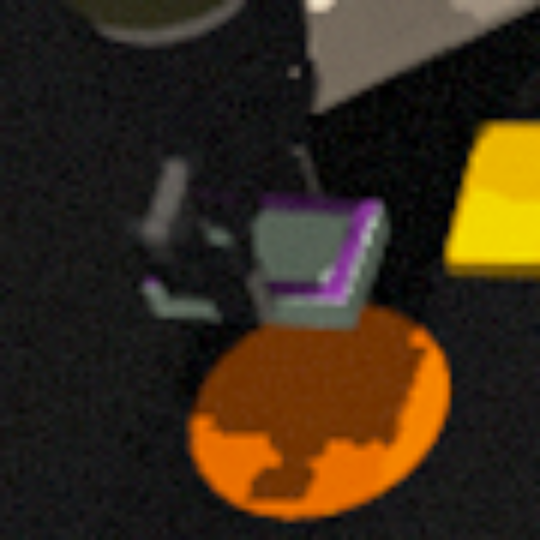

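View pics/b_top.png

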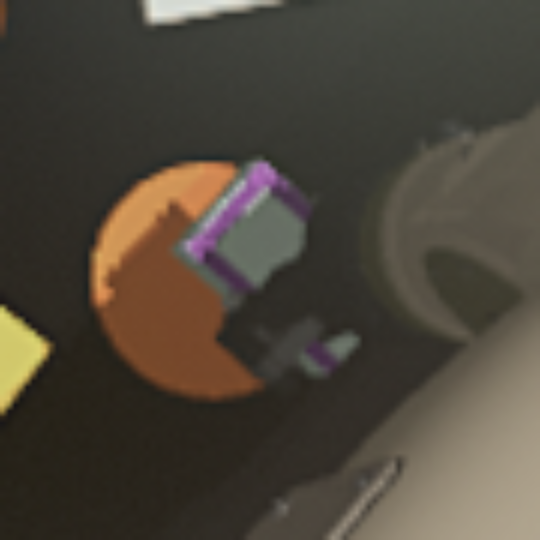

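```bash
cat > hand.py <<'E'
from plan import *
def overlay(pref,th,below,zoff,outp,half=45):
    s,r,p=cur(); M=r.as_matrix()
    for n in('top','scene'):
        im=cv2.imread(f'{pref}_{n}.png'); u=proj(n,p)[0].astype(int); x0,y0=u[0]-half,u[1]-half
        c=cv2.resize(im[max(0,y0):y0+2*half,max(0,x0):x0+2*half],None,fx=6,fy=6); o=np.array([max(0,x0),max(0,y0)])
        for X in(below,below-th):
            q=[p+M@[X,sy*.027,zoff+sz*.043] for sy,sz in((-1,-1),(-1,1),(1,1),(1,-1))]
            cv2.polylines(c,[((proj(n,q)-o+.5)*6-.5).round().astype(int)],True,(0,0,255) if X>0 else (0,255,0),1)
        cv2.imwrite(f'pics/{outp}_{n}.png',c)
E
python3 -c "
from hand import *
overlay('b',.02,.004,0,'c')"
```

```text
(no output)
```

View pics/c_scene.png

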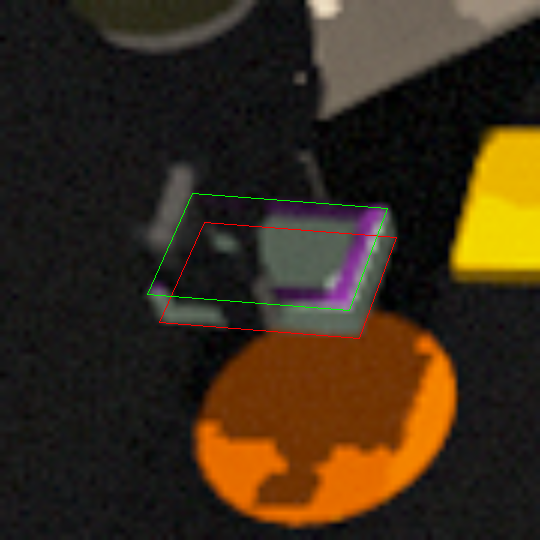

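View pics/c_top.png

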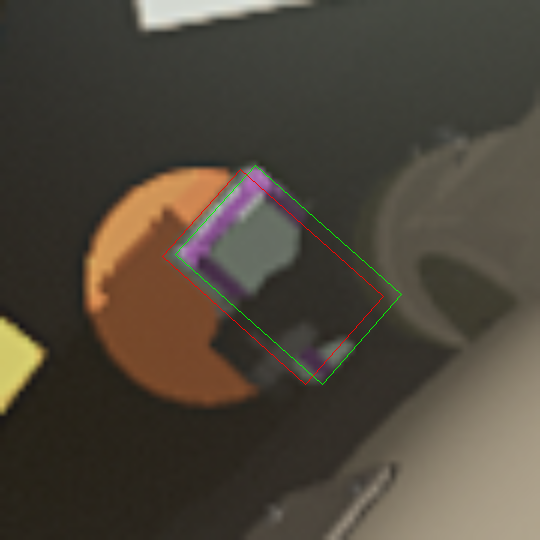

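```bash
python3 - <<'E'
from plan import *
e=to(down(.55),[.44,-.22,.22],10,4.5,ease=True,dec=1)
to(boxR(1),boxP(0,0,.10),10,4.5,ease=True,pose=e,dec=1)
print(boxP(0,0,.1))
E
```

```text
[[[0.8,0,0],[-0.5,0.8,0.4],4.5], [[1.3,0,0],[-0.9,1.5,0.7],4.5], [[1.9,0,0],[-1.2,2,0.9],4.5], [[2.2,0,0.1],[-1.4,2.4,1],4.5], [[2.4,0,0],[-1.6,2.7,0.9],4.5], [[2.3,0,0],[-1.6,2.7,0.9],4.5], [[2.2,0,0],[-1.4,2.6,0.7],4.5], [[1.9,0,0],[-1.2,2.1,0.5],4.5], [[1.3,0,0.1],[-0.9,1.6,0.3],4.5], [[0.8,0,0],[-0.5,0.9,0.1],4.5]]
dist 0.233 turn 17.1 end [ 0.4397 -0.2202  0.22  ]
[[[0.9,-1.4,-0.2],[0.4,0.6,1.3],4.5], [[1.4,-2.3,-0.4],[0.6,1.1,2.3],4.5], [[2,-3.2,-0.6],[1.1,1.6,2.9],4.5], [[2.4,-3.8,-0.6],[1.4,2,3.5],4.5], [[2.6,-4.2,-0.7],[1.7,2.4,3.5],4.5], [[2.6,-4.1,-0.7],[1.9,2.5,3.2],4.5], [[2.4,-3.8,-0.7],[2,2.5,2.8],4.5], [[2,-3.2,-0.5],[1.8,2.2,2.1],4.5], [[1.5,-2.3,-0.4],[1.4,1.7,1.4],4.5], [[0.8,-1.4,-0.2],[0.8,1,0.7],4.5]]
dist 0.328 turn 35.4 end [0.6147 0.0454 0.1411]
[0.61497261 0.04523495 0.14160254]
```

Emit:
{"fn": "step_arm", "kwargs": {"targets": [[[0.8,0,0],[-0.5,0.8,0.4],4.5],[[1.3,0,0],[-0.9,1.5,0.7],4.5],[[1.9,0,0],[-1.2,2,0.9],4.5],[[2.2,0,0.1],[-1.4,2.4,1],4.5],[[2.4,0,0],[-1.6,2.7,0.9],4.5],[[2.3,0,0],[-1.6,2.7,0.9],4.5],[[2.2,0,0],[-1.4,2.6,0.7],4.5],[[1.9,0,0],[-1.2,2.1,0.5],4.5],[[1.3,0,0.1],[-0.9,1.6,0.3],4.5],[[0.8,0,0],[-0.5,0.9,0.1],4.5]]}}

```text
clock: 7.2
tcp_pos: [0.438, -0.2177, 0.2186]
orientation: [0.68, -0.19, 0.681, 0.194]
wrist_force: [0.4, 0.1, -2.3]
finger_gap: 0.0523
```

Emit:
{"fn": "step_arm", "kwargs": {"targets": [[[0.9,-1.4,-0.2],[0.4,0.6,1.3],4.5],[[1.4,-2.3,-0.4],[0.6,1.1,2.3],4.5],[[2,-3.2,-0.6],[1.1,1.6,2.9],4.5],[[2.4,-3.8,-0.6],[1.4,2,3.5],4.5],[[2.6,-4.2,-0.7],[1.7,2.4,3.5],4.5],[[2.6,-4.1,-0.7],[1.9,2.5,3.2],4.5],[[2.4,-3.8,-0.7],[2,2.5,2.8],4.5],[[2,-3.2,-0.5],[1.8,2.2,2.1],4.5],[[1.5,-2.3,-0.4],[1.4,1.7,1.4],4.5],[[0.8,-1.4,-0.2],[0.8,1,0.7],4.5]]}}

```text
clock: 8.2
tcp_pos: [0.6122, 0.0482, 0.1374]
orientation: [0.86, -0.053, 0.499, 0.096]
wrist_force: [-0.4, -0.6, -2.2]
finger_gap: 0.0524
```

```bash
cat > look.py <<'E'
import sys
from hand import *
pref,th,below=sys.argv[1],float(sys.argv[2]),float(sys.argv[3])
show()
for n in('top','scene'): cv2.imwrite(f'{pref}_{n}.png',read_camera(n)[:,:,::-1])
overlay(pref,th,below,0,pref)
E
python3 look.py d .02 .004; python3 - <<'E'
from plan import *
to(boxR(1),boxP(0,0,.05),10,4.5,ease=True)
E
```

```text
t 8.2 tcp [0.6122 0.0482 0.1374] gap 0.0524 F [-0.4 -0.6 -2.2] q [-0.14  0.1  -0.62  0.36  0.18 -0.31]
toolx [ 0.483  0.112 -0.868] toolz [0.848 0.186 0.496] zhead 0.2156
[[[0,0,0],[0.22,-0.02,0.02],4.5], [[0,0,0],[0.37,-0.03,0.04],4.5], [[0,-0.1,-0.1],[0.51,-0.04,0.06],4.5], [[0,0,0],[0.61,-0.04,0.06],4.5], [[0,-0.1,-0.1],[0.66,-0.06,0.07],4.5], [[0,0,0],[0.65,-0.05,0.07],4.5], [[0,-0.1,-0.1],[0.61,-0.04,0.06],4.5], [[0,0,0],[0.51,-0.04,0.05],4.5], [[0,-0.1,0],[0.38,-0.03,0.04],4.5], [[0,0,0],[0.21,-0.01,0.02],4.5]]
dist 0.048 turn 0.5 end [0.6394 0.0507 0.0983]
```

View pics/d_scene.png

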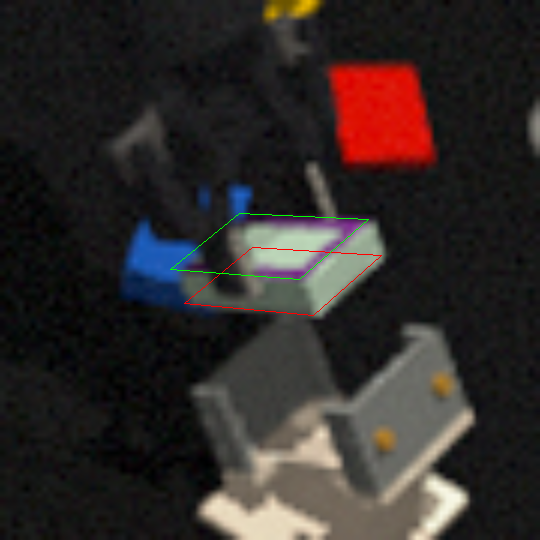

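View pics/d_top.png

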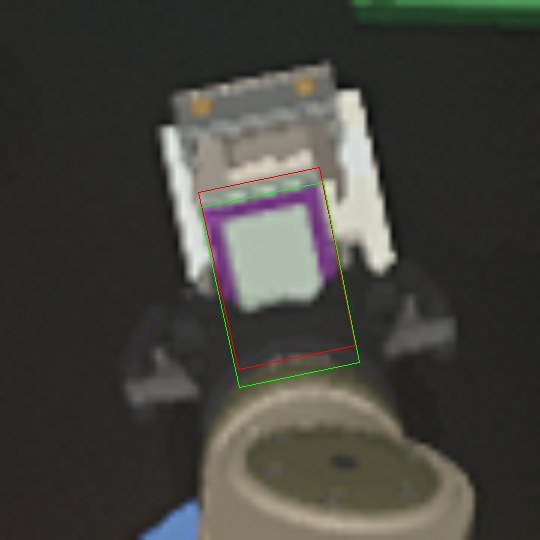

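Emit:
{"fn": "step_arm", "kwargs": {"targets": [[[0,0,0],[0.2,-0.1,0.1],4.5],[[0,-0.1,0],[0.4,-0.1,0.1],4.5],[[0,0,-0.1],[0.5,-0.1,0.1],4.5],[[0,-0.1,0],[0.6,-0.1,0.1],4.5],[[0,0,-0.1],[0.6,0,0.1],4.5],[[0,-0.1,0],[0.7,0,0],4.5],[[0,0,-0.1],[0.6,0,0],4.5],[[0,-0.1,0],[0.5,0,0],4.5],[[0,0,0],[0.4,0,0],4.5],[[0,0,0],[0.2,0,0],4.5]]}}

```text
clock: 9.3
tcp_pos: [0.6418, 0.0485, 0.101]
orientation: [0.862, -0.054, 0.495, 0.093]
wrist_force: [0.4, -0.4, -3.0]
finger_gap: 0.0524
```

```bash
cat > boxrel.py <<'E'
from plan import *
def rel():
    s,r,p=cur(); C=casterR(CP[2]); print('TCP in caster mm',(C.T@(p-[CP[0],CP[1],.055])*1000).round(1),'rot err deg',(R.from_matrix(boxR(1)).inv()*r).as_rotvec(degrees=True).round(2),'F caster',(C.T@s['wrist_force']).round(1))
E
python3 look.py e .02 .004; python3 - <<'E'
from boxrel import *
rel()
to(boxR(1),boxP(0,0,.012),10,4.5,ease=True)
E
```

```text
t 9.3 tcp [0.6418 0.0485 0.101 ] gap 0.0524 F [ 0.4 -0.4 -3. ] q [-0.13  0.19 -0.62  0.26  0.17 -0.3 ]
toolx [ 0.492  0.107 -0.864] toolz [0.844 0.185 0.504] zhead 0.2161
TCP in caster mm [ 3.  -2.7 51.6] rot err deg [ 0.05 -0.24 -0.1 ] F caster [-1.4 -0.4 -3.1]
[[[0,0,0],[0.18,0.01,-0.01],4.5], [[0,0,0],[0.31,0.02,-0.03],4.5], [[0,0.1,0],[0.43,0.03,-0.03],4.5], [[0,0,0],[0.51,0.04,-0.04],4.5], [[0,0,0],[0.55,0.04,-0.05],4.5], [[0,0.1,0.1],[0.55,0.03,-0.04],4.5], [[0,0,0],[0.51,0.04,-0.04],4.5], [[0,0,0],[0.43,0.03,-0.03],4.5], [[0,0,0],[0.31,0.02,-0.03],4.5], [[0,0,0],[0.18,0.01,-0.01],4.5]]
dist 0.040 turn 0.3 end [0.658  0.0547 0.0654]
```

View pics/e_scene.png

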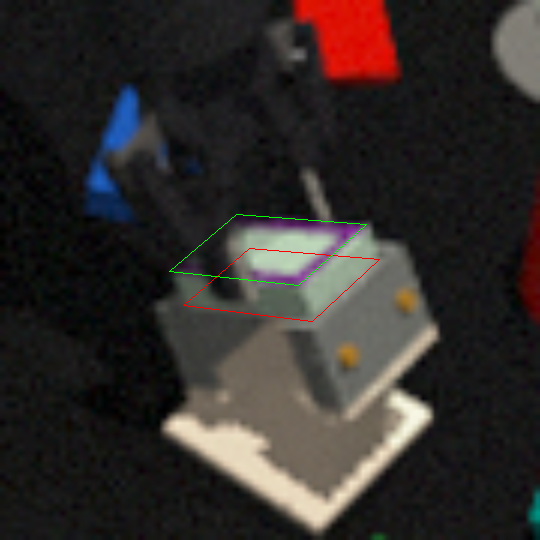

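View pics/e_top.png

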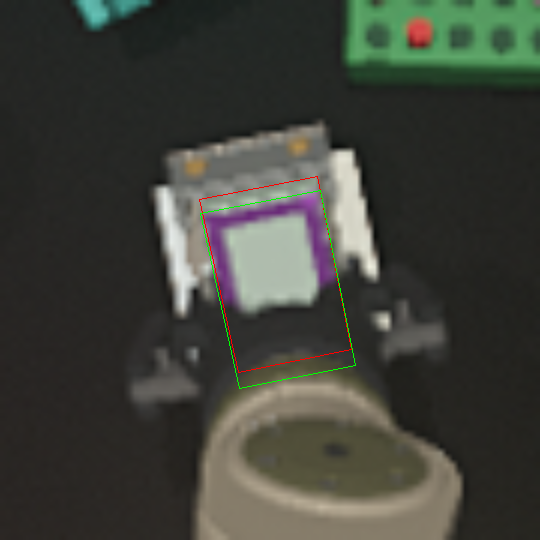

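Emit:
{"fn": "step_arm", "kwargs": {"targets": [[[0,0,0],[-0.1,0.1,-0.1],4.5],[[0,0,0],[0,0.1,-0.1],4.5],[[0,0.1,0],[0,0.1,-0.1],4.5],[[0,0.1,0.1],[0.2,0,0],4.5],[[0,0,0],[0.4,0,0],4.5],[[0,0,0],[0.4,0,0],4.5],[[0,0,0],[0.4,0,0],4.5],[[0,0,0],[0.2,0,0],4.5],[[0,0,0],[0,0,0],4.5],[[0,0,0],[0,0,0],4.5]]}}

```text
clock: 10.4
tcp_pos: [0.6462, 0.0523, 0.0871]
orientation: [0.861, -0.054, 0.497, 0.094]
wrist_force: [0.4, -0.4, -2.2]
finger_gap: 0.052
```

```bash
python3 - <<'E'
from boxrel import *
rel()
to(boxR(1),boxP(0,0,.006),10,4.5,ease=True)
E
```

```text
TCP in caster mm [ 0.5  0.2 36.8] rot err deg [ 0.05 -0.07 -0.01] F caster [-0.9 -0.5 -2.1]
[[[0,0,0],[0.14,0,0],4.5], [[0,0,0],[0.24,0,-0.01],4.5], [[0,0,0],[0.34,0,0],4.5], [[0,0,0],[0.39,-0.01,-0.01],4.5], [[0,0,0],[0.43,0,0],4.5], [[0,0,0],[0.43,0,-0.01],4.5], [[0,0.1,0],[0.39,0,-0.01],4.5], [[0,0,0],[0.34,-0.01,0],4.5], [[0,0,0],[0.24,0,-0.01],4.5], [[0,0,0],[0.14,0,0],4.5]]
dist 0.031 turn 0.1 end [0.6609 0.0553 0.0602]
```

Emit:
{"fn": "step_arm", "kwargs": {"targets": [[[0,0,0],[0.2,0,0],4.5],[[0,0,0],[0.3,0,0],4.5],[[0,0,0],[0.4,0,0],4.5],[[0,0,0],[0.5,0,0],4.5],[[0,0,0],[0.5,0,0],4.5],[[0,0,0],[0.4,0,0],4.5],[[0,0,0],[0.3,0,0],4.5],[[0,0,0],[0.2,0,0],4.5],[[0,0,0],[0.1,0,0],4.5],[[0,0,0],[0,0,0],4.5]]}}

```text
clock: 11.4
tcp_pos: [0.6604, 0.0554, 0.0621]
orientation: [0.861, -0.054, 0.496, 0.094]
wrist_force: [0.4, -1.3, -2.9]
finger_gap: 0.0524
```

```bash
python3 look.py f .02 .004;python3 - <<'E'
from boxrel import *
rel()
E
```

```text
t 11.4 tcp [0.6604 0.0554 0.0621] gap 0.0524 F [ 0.4 -1.3 -2.9] q [-0.11  0.28 -0.62  0.17  0.16 -0.29]
toolx [ 0.49   0.108 -0.865] toolz [0.845 0.186 0.501] zhead 0.2161
TCP in caster mm [0.7 0.1 8. ] rot err deg [ 0.04 -0.1  -0.01] F caster [-1.7  0.2 -2.3]
```

View pics/f_scene.png

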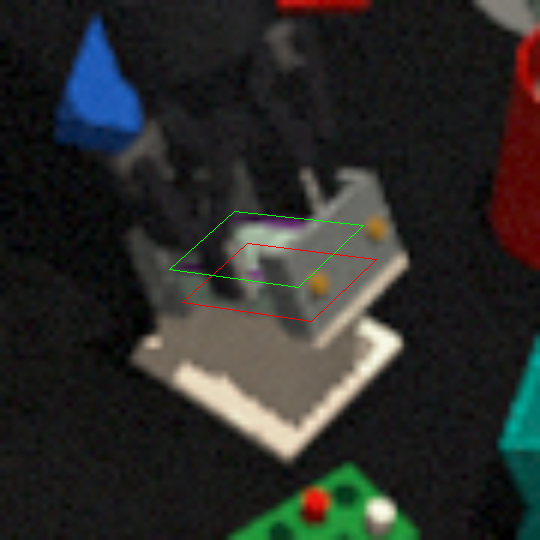

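Emit:
{"fn": "step_arm", "kwargs": {"targets": [[[0,0,0],[0.1,0,0],4.5],[[0,0,0],[0,0,0],4.5],[[0,0,0],[0.1,0,0],4.5],[[0,0,0],[0,0,0],4.5],[[0,0,0],[0.1,0,0],4.5],[[0,0,0],[0,0,0],4.5],[[0,0,0],[0.05,0,0],4.5],[[0,0,0],[0,0,0],4.5],[[0,0,0],[0.05,0,0],4.5],[[0,0,0],[0,0,0],4.5]]}}

```text
clock: 12.5
tcp_pos: [0.6611, 0.0556, 0.0612]
orientation: [0.862, -0.054, 0.496, 0.093]
wrist_force: [-24.8, -4.9, 26.8]
finger_gap: 0.052
```

```bash
python3 - <<'E'
from boxrel import *
rel()
E
```

```text
TCP in caster mm [0.8 0.1 6.7] rot err deg [ 0.06 -0.13 -0.05] F caster [-8.5  0.5 35.8]
```

Emit:
{"fn": "step_arm", "kwargs": {"targets": [[[0,0,0],[-0.1,0,0],4.5],[[0,0,0],[-0.1,0,0],4.5],[[0,0,0],[0,0,0],4.5],[[0,0,0],[0,0,0],5.4],[[0,0,0],[0,0,0],5.6],[[0,0,0],[0,0,0],5.9],[[0,0,0],[0,0,0],6.3],[[0,0,0],[0,0,0],7],[[0,0,0],[0,0,0],7.5],[[0,0,0],[0,0,0],7.5]]}}

```text
clock: 13.5
tcp_pos: [0.6614, 0.0557, 0.0604]
orientation: [0.861, -0.054, 0.496, 0.094]
wrist_force: [-0.4, 1.1, -0.1]
finger_gap: 0.0748
```

```bash
python3 look.py g .02 .006;python3 - <<'E'
from boxrel import *
rel()
E
```

```text
t 13.5 tcp [0.6614 0.0557 0.0604] gap 0.0748 F [-0.4  1.1 -0.1] q [-0.11  0.28 -0.62  0.16  0.16 -0.29]
toolx [ 0.49   0.108 -0.865] toolz [0.845 0.186 0.501] zhead 0.2161
TCP in caster mm [0.6 0.2 5.9] rot err deg [ 0.04 -0.09 -0.01] F caster [-0.7 -0.3 -0.1]
```

View pics/g_scene.png

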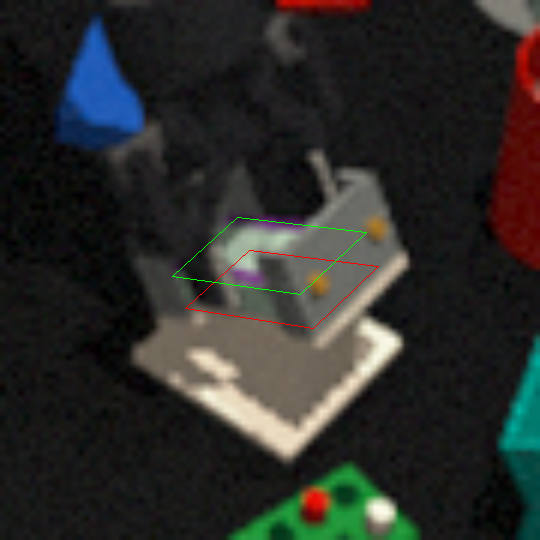

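View pics/g_top.png

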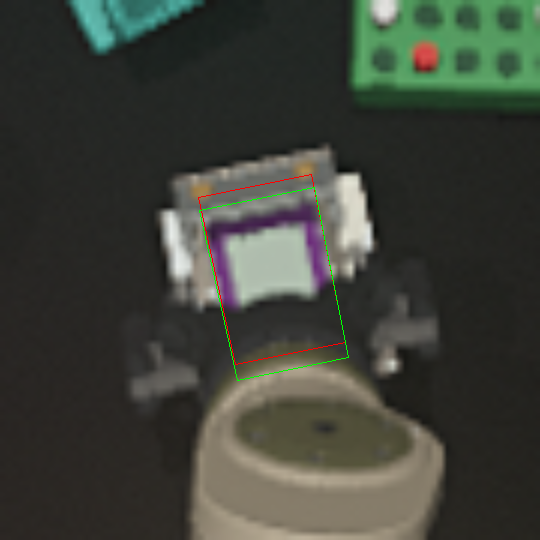

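Emit:
{"fn": "step_arm", "kwargs": {"targets": [[[0,0,0],[-0.3,0,0],8],[[0,0,0],[-0.6,0,0],8],[[0,0,0],[-1,0,0],8],[[0,0,0],[-1.5,0,0],8],[[0,0,0],[-2,0,0],8],[[0,0,0],[-2,0,0],8],[[0,0,0],[-2,0,0],8.5],[[0,0,0],[-1.5,0,0],8.5],[[0,0,0],[-1,0,0],8.5],[[0,0,0],[-0.5,0,0],8.5]]}}

```text
clock: 14.6
tcp_pos: [0.6006, 0.0421, 0.1694]
orientation: [0.862, -0.054, 0.496, 0.093]
wrist_force: [-0.5, -0.5, 0.1]
finger_gap: 0.085
```

```bash
python3 - <<'E'
from boxrel import *
show()
to(down(.587),[.4307,-.113,.11],10,8.5,ease=True,dec=1)
for n in('top','scene'):
    im=read_camera(n)[:,:,::-1]; cv2.imwrite('h_'+n+'.png',im)
    u=proj(n,[.66,.056,.06])[0].astype(int); c=im[u[1]-40:u[1]+40,u[0]-40:u[0]+40]
    cv2.imwrite('pics/h_'+n+'.png',cv2.resize(c,None,fx=6,fy=6))
E
```

```text
t 14.6 tcp [0.6006 0.0421 0.1694] gap 0.085 F [-0.5 -0.5  0.1] q [-0.16  0.03 -0.6   0.44  0.18 -0.33]
toolx [ 0.491  0.107 -0.864] toolz [0.844 0.186 0.503] zhead 0.2164
[[[-0.9,1.4,0.3],[-0.2,-0.5,-0.9],8.5], [[-1.7,2.3,0.4],[-0.4,-0.9,-1.6],8.5], [[-2.2,3.2,0.6],[-0.4,-1.1,-2.3],8.5], [[-2.7,3.9,0.7],[-0.3,-1.3,-2.8],8.5], [[-2.9,4.1,0.8],[-0.2,-1.2,-3],8.5], [[-2.9,4.2,0.8],[0.1,-1,-3.2],8.5], [[-2.6,3.8,0.7],[0.2,-0.8,-2.9],8.5], [[-2.3,3.2,0.6],[0.4,-0.6,-2.5],8.5], [[-1.6,2.4,0.5],[0.3,-0.4,-1.8],8.5], [[-1,1.3,0.2],[0.3,-0.1,-1],8.5]]
dist 0.238 turn 36.8 end [ 0.4309 -0.1125  0.1096]
```

View pics/h_top.png

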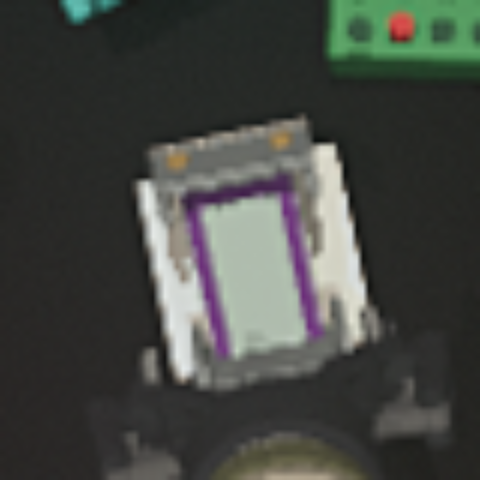

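View pics/h_scene.png

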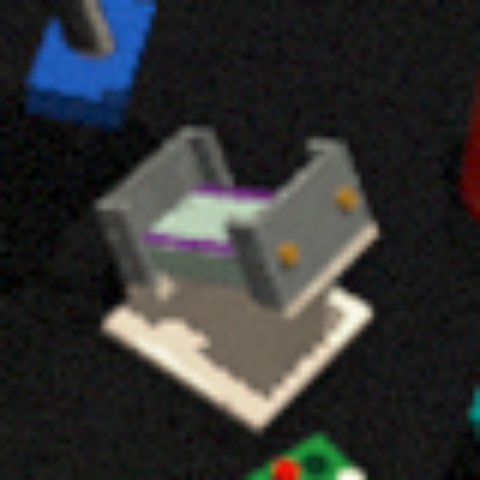

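Emit:
{"fn": "step_arm", "kwargs": {"targets": [[[-0.9,1.4,0.3],[-0.2,-0.5,-0.9],8.5],[[-1.7,2.3,0.4],[-0.4,-0.9,-1.6],8.5],[[-2.2,3.2,0.6],[-0.4,-1.1,-2.3],8.5],[[-2.7,3.9,0.7],[-0.3,-1.3,-2.8],8.5],[[-2.9,4.1,0.8],[-0.2,-1.2,-3],8.5],[[-2.9,4.2,0.8],[0.1,-1,-3.2],8.5],[[-2.6,3.8,0.7],[0.2,-0.8,-2.9],8.5],[[-2.3,3.2,0.6],[0.4,-0.6,-2.5],8.5],[[-1.6,2.4,0.5],[0.3,-0.4,-1.8],8.5],[[-1,1.3,0.2],[0.3,-0.1,-1],8.5]]}}

```text
clock: 15.7
tcp_pos: [0.4302, -0.113, 0.1071]
orientation: [0.675, -0.204, 0.678, 0.205]
wrist_force: [-0.4, -0.6, -0.0]
finger_gap: 0.0848
```

```bash
python3 - <<'E'
from boxrel import *
show()
to(down(.587),[.4307,-.113,.005],8,8.5,ease=True,dec=2)
E
```

```text
t 15.7 tcp [ 0.4302 -0.113   0.1071] gap 0.0848 F [-0.4 -0.6 -0. ] q [-0.44  0.15 -0.49  0.94 -0.   -1.02]
toolx [-0.004  0.    -1.   ] toolz [ 0.832  0.555 -0.003] zhead 0.5879
[[[0,0,0],[0.64,0,0],8.5], [[0,0,0],[1.15,-0.01,0.01],8.5], [[0,-0.1,0],[1.55,-0.01,0.01],8.5], [[0,0,-0.1],[1.76,-0.01,0.01],8.5], [[0,0,0],[1.77,0,0.01],8.5], [[0,0,0],[1.55,-0.01,0.01],8.5], [[0,-0.1,0],[1.15,0,0.01],8.5], [[0.1,0,0],[0.64,0,0],8.5]]
dist 0.102 turn 0.2 end [ 0.4307 -0.113   0.005 ]
```

Emit:
{"fn": "step_arm", "kwargs": {"targets": [[[0,0,0],[0.6,0,0],8.5],[[0,0,0],[1.2,0,0],8.5],[[0,-0.1,0],[1.6,0,0.1],8.5],[[0,0,0],[1.8,0,0],8.5],[[0,0,0],[1.8,0,0],8.5],[[0,0,0],[1.5,0,0],8.5],[[0,-0.1,0],[1.1,0,0],8.5],[[0,0,0],[0.6,0,0],8.5],[[0,0,0],[0,0,0],5],[[0,0,0],[0,0,0],5]]}}

```text
clock: 16.7
tcp_pos: [0.432, -0.1115, 0.0064]
orientation: [0.678, -0.204, 0.676, 0.205]
wrist_force: [0.4, -0.3, -0.3]
finger_gap: 0.0584
```

Emit:
{"fn": "step_arm", "kwargs": {"targets": [[[0,0,0],[0,0,0],4.5],[[0,0,0],[0,0,0],4.5],[[0,0,0],[0,0,0],4.5],[[0,0,0],[-0.5,0,0],4.5],[[0,0,0],[-1,0,0],4.5],[[0,0,0],[-1.5,0,0],4.5],[[0,0,0],[-2,0,0],4.5],[[0,0,0],[-2,0,0],4.5],[[0,0,0],[-2,0,0],4.5],[[0,0,0],[-1,0,0],4.5]]}}

```text
clock: 17.7
tcp_pos: [0.4324, -0.1123, 0.1084]
orientation: [0.678, -0.205, 0.675, 0.205]
wrist_force: [0.2, -0.2, -1.8]
finger_gap: 0.0521
```

```bash
python3 look.py i .018 .005; python3 - <<'E'
from plan import *
to(boxR(1),boxP(0,0,.11),10,4.5,ease=True,dec=1)
E
```

```text
t 17.7 tcp [ 0.4324 -0.1123  0.1084] gap 0.0521 F [ 0.2 -0.2 -1.8] q [-0.44  0.14 -0.49  0.93  0.   -1.02]
toolx [ 0.004  0.001 -1.   ] toolz [0.832 0.555 0.004] zhead 0.5879
[[[0.9,-1.3,-0.3],[-0.2,0.1,1.1],4.5], [[1.7,-2.4,-0.4],[-0.3,0.3,1.8],4.5], [[2.2,-3.1,-0.6],[-0.3,0.5,2.6],4.5], [[2.7,-3.8,-0.7],[-0.2,0.6,3],4.5], [[2.9,-4.1,-0.7],[0,0.9,3.2],4.5], [[2.9,-4.1,-0.8],[0.3,1,3.2],4.5], [[2.6,-3.8,-0.7],[0.4,1.1,2.8],4.5], [[2.3,-3.1,-0.6],[0.4,1,2.4],4.5], [[1.6,-2.3,-0.4],[0.5,0.9,1.6],4.5], [[1,-1.4,-0.3],[0.3,0.5,1],4.5]]
dist 0.240 turn 36.4 end [0.6106 0.0446 0.1502]
```

View pics/i_scene.png

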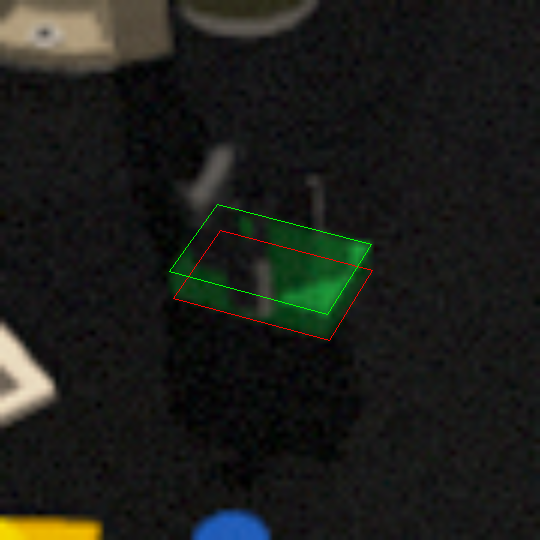

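View pics/i_top.png

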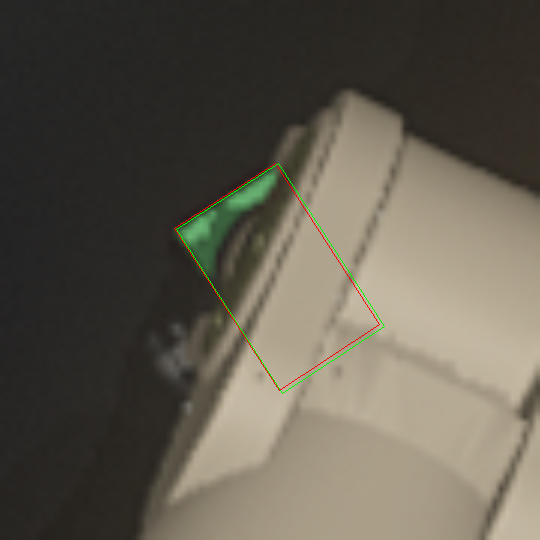

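Emit:
{"fn": "step_arm", "kwargs": {"targets": [[[0.9,-1.3,-0.3],[-0.3,0.1,1.1],4.5],[[1.7,-2.4,-0.4],[-0.4,0.3,1.8],4.5],[[2.2,-3.1,-0.6],[-0.3,0.5,2.6],4.5],[[2.7,-3.8,-0.7],[-0.2,0.6,3],4.5],[[2.9,-4.1,-0.7],[0,0.9,3.2],4.5],[[2.9,-4.1,-0.8],[0.3,1,3.2],4.5],[[2.6,-3.8,-0.7],[0.4,1.1,2.8],4.5],[[2.3,-3.1,-0.6],[0.4,1,2.4],4.5],[[1.6,-2.3,-0.4],[0.5,0.9,1.6],4.5],[[1,-1.4,-0.3],[0.3,0.5,1],4.5]]}}

```text
clock: 18.8
tcp_pos: [0.609, 0.047, 0.1488]
orientation: [0.86, -0.052, 0.498, 0.095]
wrist_force: [-0.2, 0.5, -1.5]
finger_gap: 0.0519
```

```bash
python3 - <<'E'
from boxrel import *
rel()
to(boxR(1),boxP(-.001,0,.055),8,4.5,ease=True)
E
```

```text
TCP in caster mm [ -1.1   3.  109. ] rot err deg [0.14 0.14 0.22] F caster [-0.9  0.6 -1.3]
[[[0,0,0],[0.34,-0.02,0],4.5], [[0,0,0],[0.61,-0.04,0],4.5], [[0,0,-0.1],[0.82,-0.04,0.01],4.5], [[-0.1,-0.1,0],[0.93,-0.06,0],4.5], [[0,0,0],[0.93,-0.05,0.01],4.5], [[0,0,-0.1],[0.82,-0.05,0],4.5], [[0,0,0],[0.61,-0.03,0],4.5], [[0,0,0],[0.34,-0.02,0],4.5]]
dist 0.054 turn 0.3 end [0.6361 0.0499 0.1021]
```

Emit:
{"fn": "step_arm", "kwargs": {"targets": [[[0,0,0],[0.3,0,0],4.5],[[0,0,0],[0.6,0,0],4.5],[[0,0,0],[0.8,0,0],4.5],[[0,0,0],[0.9,0,0],4.5],[[0,0,0],[0.9,0,0],4.5],[[0,0,0],[0.8,0,0],4.5],[[0,0,0],[0.5,0,0],4.5],[[0,0,0],[0.2,0,0],4.5],[[0,0,0],[0,0,0],4.5],[[0,0,0],[0,0,0],4.5]]}}

```text
clock: 19.8
tcp_pos: [0.634, 0.0505, 0.1072]
orientation: [0.86, -0.053, 0.498, 0.094]
wrist_force: [0.4, 0.1, -0.9]
finger_gap: 0.0523
```

```bash
python3 look.py j .018 .005; python3 - <<'E'
from boxrel import *
rel()
to(boxR(1),boxP(-.001,0,.030),8,4.5,ease=True)
E
```

```text
t 19.8 tcp [0.634  0.0505 0.1072] gap 0.0523 F [ 0.4  0.1 -0.9] q [-0.13  0.17 -0.62  0.28  0.17 -0.3 ]
toolx [ 0.486  0.109 -0.867] toolz [0.847 0.185 0.498] zhead 0.2155
TCP in caster mm [-0.   1.1 60.5] rot err deg [0.07 0.1  0.09] F caster [-1.2  0.4 -1. ]
[[[0,0,0],[0.19,-0.01,-0.01],4.5], [[0,0,0],[0.35,-0.01,-0.01],4.5], [[0,0,0],[0.46,-0.02,-0.01],4.5], [[0,0,0],[0.53,-0.01,-0.02],4.5], [[0,-0.1,-0.1],[0.52,-0.02,-0.01],4.5], [[-0.1,0,0],[0.47,-0.02,-0.02],4.5], [[0,0,0],[0.34,-0.01,-0.01],4.5], [[0,0,0],[0.19,-0.01,0],4.5]]
dist 0.031 turn 0.1 end [0.6483 0.0526 0.0805]
```

View pics/j_scene.png

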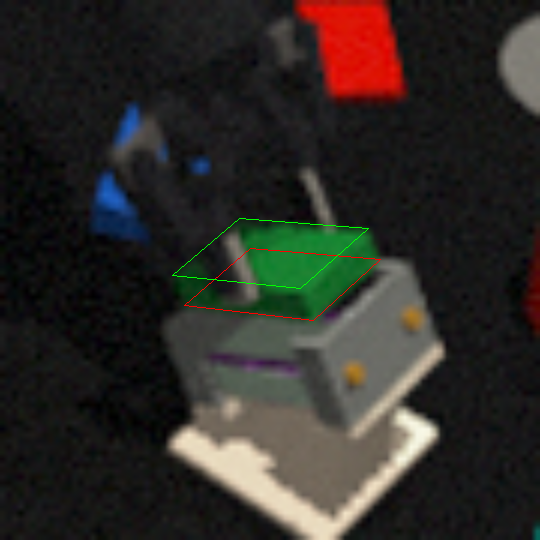

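View pics/j_top.png

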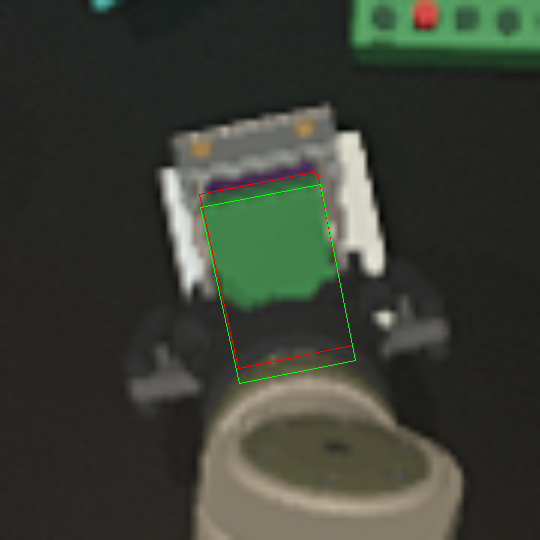

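Emit:
{"fn": "step_arm", "kwargs": {"targets": [[[0,0,0],[0.2,0,0],4.5],[[0,0,0],[0.3,-0.1,0],4.5],[[0,0,0],[0.5,0,-0.1],4.5],[[0,0,0],[0.5,0,0],4.5],[[0,0,0],[0.5,0,0],4.5],[[0,0,0],[0.5,0,0],4.5],[[0,0,0],[0.2,0,0],4.5],[[0,0,0],[0.1,0,0],4.5],[[0,0,0],[0.1,0,0],4.5],[[0,0,0],[0,0,0],4.5]]}}

```text
clock: 20.9
tcp_pos: [0.6474, 0.0525, 0.0813]
orientation: [0.86, -0.053, 0.498, 0.094]
wrist_force: [-0.5, 0.7, -0.8]
finger_gap: 0.0521
```

```bash
python3 - <<'E'
from boxrel import *
rel()
E
```

```text
TCP in caster mm [-1.4  0.1 31.2] rot err deg [0.08 0.13 0.1 ] F caster [-0.7  0.7 -0.5]
```

Emit:
{"fn": "step_arm", "kwargs": {"targets": [[[0,0,0],[0.1,0,0],4.5],[[0,0,0],[0,0,0],4.5],[[0,0,0],[0.1,0,0],4.5],[[0,0,0],[0,0,0],4.5],[[0,0,0],[0.1,0,0],4.5],[[0,0,0],[0,0,0],4.5],[[0,0,0],[0,0,0],4.5],[[0,0,0],[0,0,0],4.5],[[0,0,0],[0,0,0],4.5],[[0,0,0],[0,0,0],4.5]]}}

```text
clock: 21.9
tcp_pos: [0.6486, 0.0528, 0.0791]
orientation: [0.86, -0.053, 0.498, 0.094]
wrist_force: [-5.0, -2.3, 5.4]
finger_gap: 0.0519
```

```bash
python3 - <<'E'
from boxrel import *
rel()
E
```

```text
TCP in caster mm [-1.4  0.1 28.6] rot err deg [0.09 0.12 0.09] F caster [-2.  -1.2  7.4]
```

Emit:
{"fn": "step_arm", "kwargs": {"targets": [[[0,0,0],[0,0,0],5.4],[[0,0,0],[0,0,0],5.6],[[0,0,0],[0,0,0],5.9],[[0,0,0],[0,0,0],6.4],[[0,0,0],[0,0,0],7],[[0,0,0],[0,0,0],7.5],[[0,0,0],[-0.3,0,0],7.5],[[0,0,0],[-0.6,0,0],7.5],[[0,0,0],[-1,0,0],7.5],[[0,0,0],[-1.5,0,0],8]]}}

```text
clock: 22.9
tcp_pos: [0.6315, 0.0491, 0.1084]
orientation: [0.86, -0.053, 0.499, 0.094]
wrist_force: [0.5, -0.6, 0.1]
finger_gap: 0.0799
```

Emit:
{"fn": "step_arm", "kwargs": {"targets": [[[0,0,0],[-2,0,0],8],[[0,0,0],[-2,0,0],8.5],[[0,0,0],[-2,0,0],8.5],[[0,0,0],[-1.5,0,0],8.5],[[0,0,0],[-1,0,0],8.5],[[0,0,0],[-0.5,0,0],8.5],[[0,0,0],[0,0,0],8.5],[[0,0,0],[0,0,0],8.5],[[0,0,0],[0,0,0],8.5],[[0,0,0],[0,0,0],8.5]]}}

```text
clock: 23.9
tcp_pos: [0.5882, 0.0394, 0.1853]
orientation: [0.86, -0.053, 0.499, 0.094]
wrist_force: [0.6, 0.2, -0.3]
finger_gap: 0.085
```

```bash
python3 - <<'E'
from boxrel import *
show()
for n in('top','scene'):
    im=read_camera(n)[:,:,::-1]; cv2.imwrite('k_'+n+'.png',im)
    u=proj(n,[.66,.056,.06])[0].astype(int); c=im[u[1]-40:u[1]+40,u[0]-40:u[0]+40]
    cv2.imwrite('pics/k_'+n+'.png',cv2.resize(c,None,fx=6,fy=6))
to(down(-.578),[.4428,.283,.11],10,8.5,ease=True,dec=1)
E
```

```text
t 23.9 tcp [0.5882 0.0394 0.1853] gap 0.085 F [ 0.6  0.2 -0.3] q [-0.17 -0.   -0.59  0.49  0.19 -0.34]
toolx [ 0.485  0.109 -0.868] toolz [0.848 0.185 0.497] zhead 0.2151
[[[2,1.3,-0.5],[0.1,1.2,-0.5],8.5], [[3.6,2.2,-1],[0.2,2.1,-1],8.5], [[4.7,3,-1.3],[0.2,2.8,-1.5],8.5], [[5.7,3.7,-1.5],[0.3,3.1,-2.1],8.5], [[6.2,3.9,-1.7],[0.4,3.2,-2.5],8.5], [[6.2,3.9,-1.6],[0.5,2.9,-2.8],8.5], [[5.7,3.6,-1.6],[0.6,2.4,-2.9],8.5], [[4.8,3,-1.3],[0.6,1.8,-2.5],8.5], [[3.5,2.3,-0.9],[0.5,1.2,-2],8.5], [[2,1.2,-0.6],[0.3,0.6,-1.1],8.5]]
dist 0.294 turn 54.0 end [0.443  0.2829 0.1102]
```

View pics/k_top.png

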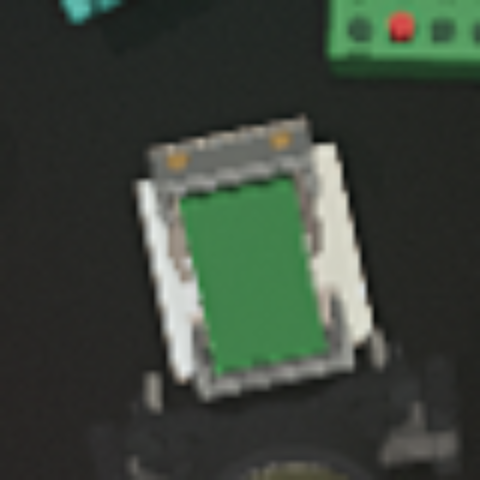

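View pics/k_scene.png

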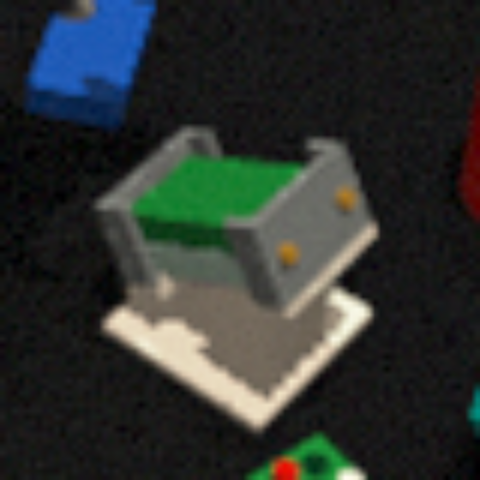

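Emit:
{"fn": "step_arm", "kwargs": {"targets": [[[2,1.3,-0.5],[0.1,1.2,-0.5],8.5],[[3.6,2.2,-1],[0.2,2.1,-1],8.5],[[4.7,3,-1.3],[0.2,2.8,-1.5],8.5],[[5.7,3.7,-1.5],[0.3,3.1,-2.1],8.5],[[6.2,3.9,-1.7],[0.4,3.2,-2.5],8.5],[[6.2,3.9,-1.6],[0.5,2.9,-2.8],8.5],[[5.7,3.6,-1.6],[0.6,2.4,-2.9],8.5],[[4.8,3,-1.3],[0.6,1.8,-2.5],8.5],[[3.5,2.3,-0.9],[0.5,1.2,-2],8.5],[[2,1.2,-0.6],[0.3,0.6,-1.1],8.5]]}}

```text
clock: 25.0
tcp_pos: [0.4424, 0.2845, 0.1096]
orientation: [0.678, 0.201, 0.678, -0.202]
wrist_force: [-0.0, 0.1, -0.0]
finger_gap: 0.0849
```

```bash
python3 - <<'E'
from boxrel import *
show()
to(down(-.578),[.4428,.283,.0025],8,8.5,ease=True,dec=2)
E
```

```text
t 25.0 tcp [0.4424 0.2845 0.1096] gap 0.0849 F [-0.   0.1 -0. ] q [ 0.42  0.29 -0.29  0.99 -0.    1.  ]
toolx [-0.001 -0.001 -1.   ] toolz [ 0.838 -0.546 -0.   ] zhead -0.5774
[[[0,0,0],[0.67,-0.01,0.01],8.5], [[0,0,0],[1.21,0,0.01],8.5], [[0,0,0],[1.63,-0.02,0.02],8.5], [[0,0,0.1],[1.85,-0.01,0.02],8.5], [[0,0,0],[1.85,-0.02,0.02],8.5], [[0,0,0],[1.62,-0.01,0.02],8.5], [[0,0,0],[1.21,-0.02,0.01],8.5], [[0,0,0],[0.67,0,0.01],8.5]]
dist 0.107 turn 0.1 end [0.4428 0.283  0.0025]
```

Emit:
{"fn": "step_arm", "kwargs": {"targets": [[[0,0,0],[0.7,0,0],8.5],[[0,0,0],[1.2,0,0],8.5],[[0,0,0],[1.6,0,0],8.5],[[0,0,0],[1.8,0,0.1],8.5],[[0,0,0],[1.9,0,0],8.5],[[0,0,0],[1.6,0,0],8.5],[[0,0,0],[1.1,0,0],8.5],[[0,0,0],[0.5,0,0],8.5],[[0,0,0],[0.2,0,0],8.5],[[0,0,0],[0,0,0],8.5]]}}

```text
clock: 26.0
tcp_pos: [0.4445, 0.2821, 0.0049]
orientation: [0.679, 0.201, 0.677, -0.201]
wrist_force: [-0.0, 0.1, -0.4]
finger_gap: 0.0848
```

```bash
python3 - <<'E'
from boxrel import *
show()
E
```

```text
t 26.0 tcp [0.4445 0.2821 0.0049] gap 0.0848 F [-0.   0.1 -0.4] q [ 0.41  0.4  -0.43  0.74 -0.    0.99]
toolx [ 0.002 -0.001 -1.   ] toolz [ 0.838 -0.546  0.002] zhead -0.5774
```

Emit:
{"fn": "step_arm", "kwargs": {"targets": [[[0,0,0],[0.1,0,-0.1],8.5],[[0,0,0],[0.15,0,-0.1],8.5],[[0,0,0],[0,0,0],5],[[0,0,0],[0,0,0],5],[[0,0,0],[0,0,0],4.5],[[0,0,0],[0,0,0],4.5],[[0,0,0],[0,0,0],4.5],[[0,0,0],[0,0,0],4.5],[[0,0,0],[-0.4,0,0],4.5],[[0,0,0],[-0.8,0,0],4.5]]}}

```text
clock: 27.0
tcp_pos: [0.4419, 0.283, 0.0141]
orientation: [0.678, 0.201, 0.678, -0.202]
wrist_force: [0.8, -0.4, -0.1]
finger_gap: 0.0516
```

Emit:
{"fn": "step_arm", "kwargs": {"targets": [[[0,0,0],[-1.2,0,0],4.5],[[0,0,0],[-1.5,0,0],4.5],[[0,0,0],[-2,0,0],4.5],[[0,0,0],[-2,0,0],4.5],[[0,0,0],[-1.5,0,0],4.5],[[0,0,0],[-1,0,0],4.5],[[0,0,0],[-0.5,0,0],4.5],[[0,0,0],[0,0,0],4.5],[[0,0,0],[0,0,0],4.5],[[0,0,0],[0,0,0],4.5]]}}

```text
clock: 28.0
tcp_pos: [0.4418, 0.2831, 0.1104]
orientation: [0.678, 0.201, 0.678, -0.202]
wrist_force: [0.2, -0.1, -0.3]
finger_gap: 0.0513
```

```bash
python3 look.py l .010 .003; python3 - <<'E'
from plan import *
to(boxR(1),boxP(-.002,0,.12),10,4.5,ease=True,dec=1)
E
```

```text
t 28.0 tcp [0.4418 0.2831 0.1104] gap 0.0513 F [ 0.2 -0.1 -0.3] q [ 0.42  0.29 -0.3   0.99 -0.    1.  ]
toolx [-0.    -0.002 -1.   ] toolz [ 0.838 -0.546  0.001] zhead -0.5773
[[[-2,-1.3,0.5],[-0.2,-0.5,1.2],4.5], [[-3.5,-2.2,1],[-0.3,-1,2.1],4.5], [[-4.8,-3.1,1.3],[-0.4,-1.5,2.8],4.5], [[-5.7,-3.6,1.5],[-0.3,-2,3.1],4.5], [[-6.2,-4,1.7],[-0.2,-2.5,3.3],4.5], [[-6.2,-3.9,1.7],[-0.1,-2.9,2.9],4.5], [[-5.7,-3.7,1.5],[0.1,-2.9,2.4],4.5], [[-4.8,-3,1.3],[0.1,-2.6,1.7],4.5], [[-3.5,-2.3,1],[0.1,-2,1.2],4.5], [[-2,-1.3,0.5],[0,-1.2,0.5],4.5]]
dist 0.294 turn 54.1 end [0.6031 0.0429 0.1578]
```

View pics/l_scene.png

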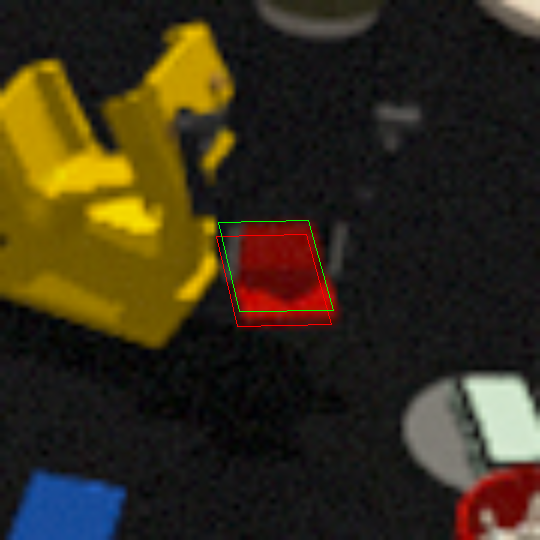

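View pics/l_top.png

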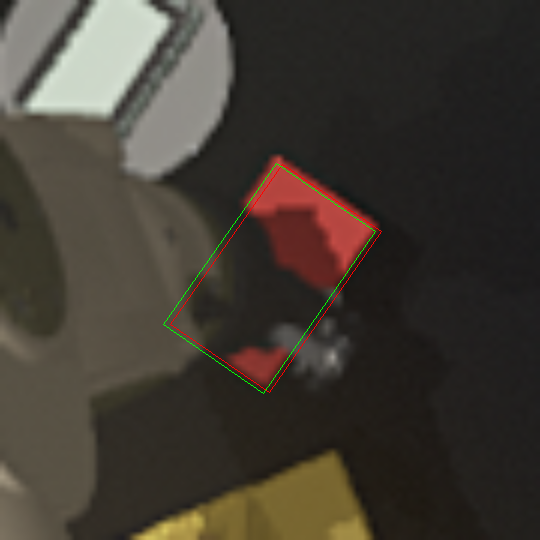

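Emit:
{"fn": "step_arm", "kwargs": {"targets": [[[-2,-1.3,0.5],[-0.2,-0.5,1.2],4.5],[[-3.5,-2.2,1],[-0.3,-1,2.1],4.5],[[-4.8,-3.1,1.3],[-0.4,-1.5,2.8],4.5],[[-5.7,-3.6,1.5],[-0.3,-2,3.1],4.5],[[-6.2,-4,1.7],[-0.2,-2.5,3.3],4.5],[[-6.2,-3.9,1.7],[-0.1,-2.9,2.9],4.5],[[-5.7,-3.7,1.5],[0.1,-2.9,2.4],4.5],[[-4.8,-3,1.3],[0.1,-2.6,1.7],4.5],[[-3.5,-2.3,1],[0.1,-2,1.2],4.5],[[-2,-1.3,0.5],[0,-1.2,0.5],4.5]]}}

```text
clock: 29.1
tcp_pos: [0.6038, 0.0411, 0.1585]
orientation: [0.862, -0.054, 0.496, 0.093]
wrist_force: [0.3, 0.7, -0.4]
finger_gap: 0.0513
```

Emit:
{"fn": "step_arm", "kwargs": {"targets": [[[0,0,0],[0.3,0,0],4.5],[[0,0,0],[0.6,0,0],4.5],[[0,0,0],[0.8,0,0],4.5],[[0,0,0],[0.9,0,0],4.5],[[0,0,0],[0.9,0,0],4.5],[[0,0,0],[0.6,0,0],4.5],[[0,0,0],[0.3,0,0],4.5],[[0,0,0],[0.1,0,0],4.5],[[0,0,0],[0,0,0],4.5],[[0,0,0],[0,0,0],4.5]]}}

```text
clock: 30.1
tcp_pos: [0.6257, 0.0479, 0.1201]
orientation: [0.862, -0.054, 0.496, 0.094]
wrist_force: [-0.4, -0.0, -0.4]
finger_gap: 0.0512
```

```bash
python3 look.py m .010 .003; python3 - <<'E'
from boxrel import *
rel()
E
```

```text
t 30.1 tcp [0.6257 0.0479 0.1201] gap 0.0512 F [-0.4 -0.  -0.4] q [-0.14  0.14 -0.63  0.31  0.17 -0.31]
toolx [ 0.49   0.108 -0.865] toolz [0.845 0.186 0.502] zhead 0.2165
TCP in caster mm [-1.2  0.3 75.9] rot err deg [ 0.03 -0.15 -0.  ] F caster [-0.   0.3 -1.2]
```

View pics/m_scene.png

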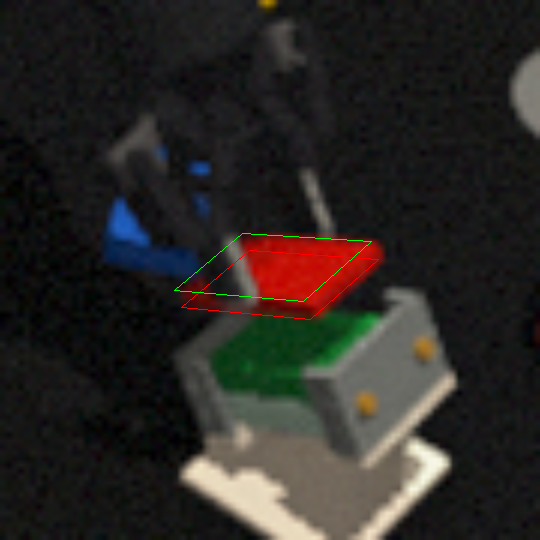

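View pics/m_top.png

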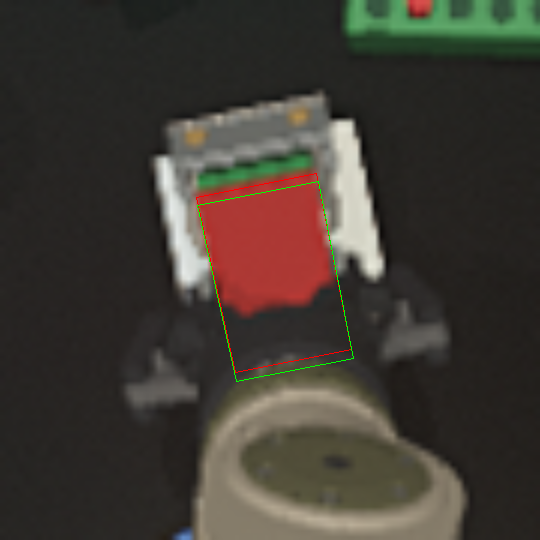

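Emit:
{"fn": "step_arm", "kwargs": {"targets": [[[0,0,0],[0.2,0,0],4.5],[[0,0,0],[0.4,0,0],4.5],[[0,0,0],[0.5,0,0],4.5],[[0,0,0],[0.5,0,0],4.5],[[0,0,0],[0.4,0,0],4.5],[[0,0,0],[0.4,0,0],4.5],[[0,0,0],[0.2,0,0],4.5],[[0,0,0],[0.2,0,0],4.5],[[0,0,0],[0.1,0,0],4.5],[[0,0,0],[0,0,0],4.5]]}}

```text
clock: 31.2
tcp_pos: [0.6398, 0.0511, 0.0945]
orientation: [0.861, -0.054, 0.496, 0.094]
wrist_force: [0.5, -0.5, -0.8]
finger_gap: 0.0511
```

```bash
python3 look.py n .010 .003; python3 - <<'E'
from boxrel import *
rel()
E
```

```text
t 31.2 tcp [0.6398 0.0511 0.0945] gap 0.0511 F [ 0.5 -0.5 -0.8] q [-0.13  0.2  -0.63  0.24  0.17 -0.3 ]
toolx [ 0.49   0.108 -0.865] toolz [0.845 0.186 0.502] zhead 0.2164
TCP in caster mm [-1.3  0.4 46.7] rot err deg [ 0.03 -0.13  0.01] F caster [-0.7 -0.1 -0.4]
```

View pics/n_scene.png

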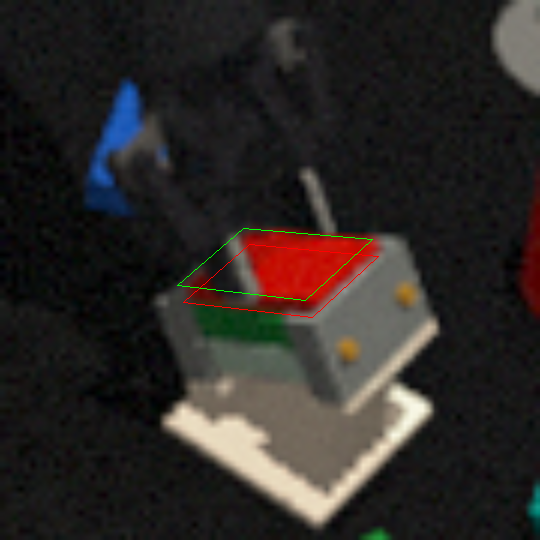

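Red sits inside the end walls just above green. Creeping down to contact.

Emit:
{"fn": "step_arm", "kwargs": {"targets": [[[0,0,0],[0.1,0,0],4.5],[[0,0,0],[0,0,0],4.5],[[0,0,0],[0.1,0,0],4.5],[[0,0,0],[0,0,0],4.5],[[0,0,0],[0.1,0,0],4.5],[[0,0,0],[0,0,0],4.5],[[0,0,0],[0,0,0],4.5],[[0,0,0],[0,0,0],4.5],[[0,0,0],[0,0,0],4.5],[[0,0,0],[0,0,0],4.5]]}}

```text
clock: 32.3
tcp_pos: [0.6412, 0.0515, 0.092]
orientation: [0.861, -0.054, 0.496, 0.094]
wrist_force: [-1.3, 0.5, -0.3]
finger_gap: 0.0513
```

```bash
python3 - <<'E'
from boxrel import *
rel()
E
```

```text
TCP in caster mm [-1.5  0.4 43.6] rot err deg [ 0.02 -0.12  0.01] F caster [-1.1  0.7  0.3]
```

Emit:
{"fn": "step_arm", "kwargs": {"targets": [[[0,0,0],[0.1,0,0],4.5],[[0,0,0],[0,0,0],4.5],[[0,0,0],[0,0,0],4.5],[[0,0,0],[0,0,0],4.5],[[0,0,0],[0,0,0],4.5],[[0,0,0],[0,0,0],4.5],[[0,0,0],[0,0,0],4.5],[[0,0,0],[0,0,0],4.5],[[0,0,0],[0,0,0],4.5],[[0,0,0],[0,0,0],4.5]]}}

```text
clock: 33.3
tcp_pos: [0.6418, 0.0516, 0.0912]
orientation: [0.861, -0.054, 0.496, 0.094]
wrist_force: [-0.8, 0.0, 0.5]
finger_gap: 0.0511
```

```bash
python3 - <<'E'
from boxrel import *
rel()
E
```

```text
TCP in caster mm [-1.3  0.4 42.6] rot err deg [ 0.02 -0.13  0.01] F caster [-0.4  0.2  0.8]
```

Emit:
{"fn": "step_arm", "kwargs": {"targets": [[[0,0,0],[0.1,0,0],4.5],[[0,0,0],[0,0,0],4.5],[[0,0,0],[0,0,0],4.5],[[0,0,0],[0,0,0],4.5],[[0,0,0],[0,0,0],4.5],[[0,0,0],[0,0,0],4.5],[[0,0,0],[0,0,0],4.5],[[0,0,0],[0,0,0],4.5],[[0,0,0],[0,0,0],4.5],[[0,0,0],[0,0,0],4.5]]}}

```text
clock: 34.3
tcp_pos: [0.6419, 0.0516, 0.0912]
orientation: [0.862, -0.054, 0.496, 0.094]
wrist_force: [-8.7, -2.2, 9.5]
finger_gap: 0.0514
```

```bash
python3 - <<'E'
from boxrel import *
rel()
E
```

```text
TCP in caster mm [-1.3  0.4 42.5] rot err deg [ 0.03 -0.14 -0.  ] F caster [-3.  -0.3 12.7]
```

Emit:
{"fn": "step_arm", "kwargs": {"targets": [[[0,0,0],[0,0,0],5.4],[[0,0,0],[0,0,0],5.6],[[0,0,0],[0,0,0],5.9],[[0,0,0],[0,0,0],6.4],[[0,0,0],[0,0,0],7],[[0,0,0],[0,0,0],7.5],[[0,0,0],[-0.3,0,0],7.5],[[0,0,0],[-0.6,0,0],7.5],[[0,0,0],[-1,0,0],7.5],[[0,0,0],[-1.5,0,0],8]]}}

```text
clock: 35.3
tcp_pos: [0.6248, 0.048, 0.1199]
orientation: [0.861, -0.054, 0.497, 0.094]
wrist_force: [0.4, -0.3, -0.1]
finger_gap: 0.0801
```

Emit:
{"fn": "step_arm", "kwargs": {"targets": [[[0,0,0],[-2,0,0],8],[[0,0,0],[-2.5,0,0],8.5],[[0,0,0],[-2.5,0,0],8.5],[[0,0,0],[-2.5,0,0],8.5],[[0,0,0],[-1.5,0,0],8.5],[[0,0,0],[-0.8,0,0],8.5],[[0,0,0],[0,0,0],8.5],[[0,0,0],[0,0,0],8.5],[[0,0,0],[0,0,0],8.5],[[0,0,0],[0,0,0],8.5]]}}

```text
clock: 36.3
tcp_pos: [0.5674, 0.0354, 0.2206]
orientation: [0.861, -0.054, 0.497, 0.094]
wrist_force: [0.4, -0.2, 0.5]
finger_gap: 0.0848
```

```bash
python3 - <<'E'
from boxrel import *
show()
for n in('top','scene'):
    im=read_camera(n)[:,:,::-1]; cv2.imwrite('o_'+n+'.png',im)
    u=proj(n,[.66,.056,.06])[0].astype(int); c=im[u[1]-40:u[1]+40,u[0]-40:u[0]+40]
    c=cv2.resize(c,None,fx=6,fy=6)
    q=[boxP(sx*.043,sy*.027,.048) for sx,sy in((-1,-1),(-1,1),(1,1),(1,-1))]
    cv2.polylines(c,[((proj(n,q)-u+40+.5)*6-.5).round().astype(int)],True,(255,255,0),1)
    cv2.imwrite('pics/o_'+n+'.png',c)
E
```

```text
t 36.3 tcp [0.5674 0.0354 0.2206] gap 0.0848 F [ 0.4 -0.2  0.5] q [-0.18 -0.08 -0.57  0.59  0.2  -0.35]
toolx [ 0.488  0.109 -0.866] toolz [0.846 0.186 0.5  ] zhead 0.2162
```

View pics/o_top.png

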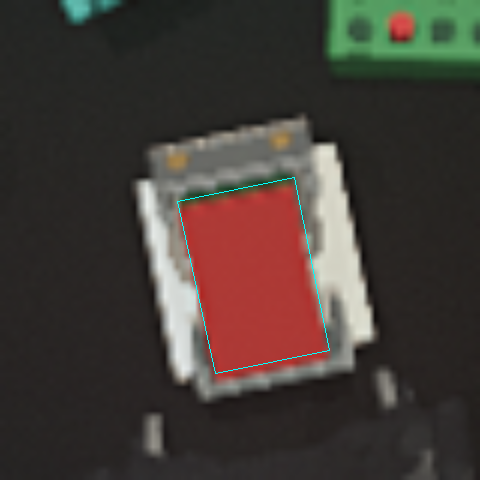

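View pics/o_scene.png

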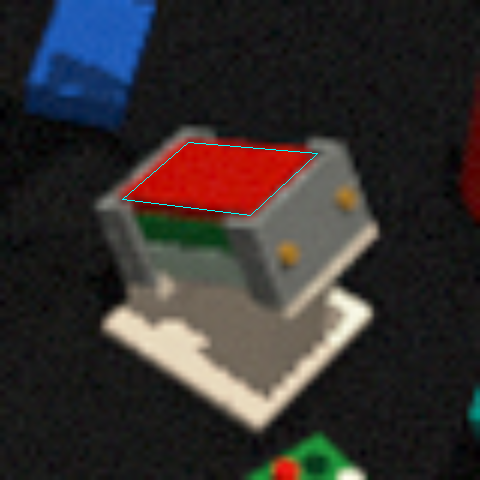

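View o_top.png

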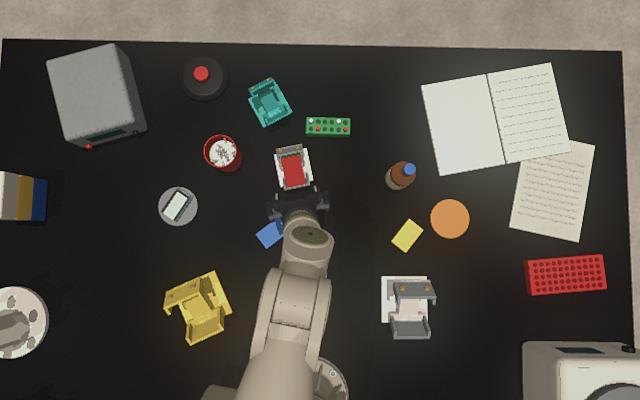

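```bash
python3 -c "
from workcell import *
print(hand_in())"
```

```text
the job is handed in; nothing more can be done
None
```

The casting box is loaded and handed in at about 36 s of the 67 s allowed; hand-in gives no verdict.

- **What went in:** The orange mat held the thick cassette (purple edges, 20 mm). I laid it on the box floor, then green (18 mm), then red (10 mm), which adds up to the 48 mm rim height.
- **Contact forces:** I lowered each piece until it touched, then released it. The cassette was pressed with about 36 N, more than I meant, so I backed off 2 mm before releasing. Green touched at about 7 N and red at about 13 N.
- **Final pictures:** Red lies flat and square inside the walls. Its outline matches the rim-plane rectangle I projected to within about 1–2 mm. It sits slightly toward the lower end wall. The robot is clear of everything.
- **Left alone:** The other cassette, the yellow and blue fillers, the bottle, the tub and the tube rack look where they were at the start. I checked this only by eye.
- **Disagreements:** The two cameras differed by about 2–4 mm in position, so I used values between the two. The cassette also touched the floor about 2 mm earlier than I had calculated.

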